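# Register a brass earth-bar blank and index it to the marking unit

### The arm

A 6-joint arm with a two-finger parallel gripper is mounted at the origin on the work surface. World frame = base frame: x ahead of the robot, y to its left, z up, the work surface at z = 0. Lengths are in mm, angles in rad, forces in N, time in s.
With the tool pointing down it reaches from about 275 to 750 mm from the base axis. Payload 10.2 kg.
Tool frame: the origin (TCP) lies midway between the tips of the shut fingers; the grasp point (between the pads) lies 19 mm behind it; z points along the fingers, y is the line along which they close (so a half turn about z gives the same grasp; the last joint's range is limited). The gripper opens to 85 mm and grips with 20 to 120 N. Pads are 22 mm wide; open, the fingers measure 114 mm over their backs; the gripper's body (76 mm by 85 mm) begins 54 mm behind the grasp point. The pads swing forward as they close: fully open they stand 13 mm farther back than shut.
Start: joints at [-1.452, 0.313, 1.498, -0, 1.331, -0.223], TCP at [175.959, -494.641, 231.294] pointing down, gripper open.
Joint ranges: [-2.94, 2.94], [-0.97, 2.17], [0.19, 2.56], [-1.23, 4.37], [0.02, 3.11], [-2.88, 2.88]. Speed limits (rad/s): [2.39, 2.39, 3.01, 3.14, 3.14, 3.14].

### API

Orientations are given as a rotation vector (axis times angle).
In Python, from station import ctrl gives the robot as it stands. The module is installed in compiled form; this text tells all that it offers.
- The arm moves only by the tool drive_tool, never from a script. Its argument "deltas" is a list of rows, each an object of numbers: "gripper": the opening, from 0 (shut) to 1 (fully open); "dx", "dy", "dz": the shift along the tool's x, y, z in cm; "rx", "ry", "rz": the turn, a rotation vector about the tool's x, y, z in degrees. In form: [{"gripper": .., "dx": .., "dy": .., "dz": .., "rx": .., "ry": .., "rz": ..}, ...]. A call has 1 to 20 rows; each row is the pose to reach, as a shift and turn from the pose commanded when the call began, along the tool's axes at that moment; what a row does not reach only later rows make up. A row lasts 1/8 s, in which the tool goes at most 62.5 mm and 10.7 degrees, less where a joint would pass 70% of its speed; a pose out of reach is approached as far as the arm can. A call with a gripper value outside its range is refused whole. The fingers move at their own pace and stop on an object; "force" is the grip in N (left out, the last holds). Time passes only in rows, so rows that repeat a pose let the fingers close. It gives the time, the measured TCP pose, the force, the opening and the grip force at its end, in the units of the state.
- ctrl.get_state(): the state, without advancing time (a new reading comes with each control period).
- ctrl.grab_frame(name): name is "scene" or "top" or "wrist"; returns a dict with "frame" (400x640x3 uint8, red, green, blue), "fx", "fy", "cx", "cy" (pixels), "k1" (the pictures are not rectified: a ray, as slopes to the right and down, at radius r is drawn at 1 + k1 r^2 times it, then the intrinsics apply), "origin" and "rotation" of the camera in the world. Camera axes: x right, y up, looking along -z (the intrinsics and any distortion apply to the point x, -y, -z); pixel columns grow to the right and rows downward; lengths in mm; the calibration is good to about 2 mm. A picture is of the moment at which its call begins. There is no depth.
- ctrl.finish_job(): hands the job in; it is judged then, once.
Trained networks look in the newest picture that a camera, given by its name, has taken for a name from the list of things; names that differ only in an ending like _2 or _b are one class to them, and where a whole thing is asked for, a point or a joint stands for the part that bears it (a point fixed in the world has none). Each returns a list of dicts, best first, with "p" (0 to 1); they miss things now and then, are a little off and sometimes report something else, mostly with a low value. They report only what shows in the picture. A call takes as long as a camera call. They do not tell look-alikes from the thing itself.
- ctrl.spot_in(camera, name): "box" ([left, top, width, height] in pixels, round what is visible of it).
- ctrl.trace(camera, name): "mask" (400x640 bool, what is visible of it) and "box" ([left, top, width, height] in pixels, round what is visible of it).
- ctrl.landmark_of(camera, name): "uv" ([column, row] in pixels: a listed point, or the origin of a listed thing).
The state is a dict: "time_s": time; "q": joint angles; "dq": joint speeds; "joint_torque": joint torques, N m; "eef_pos": TCP position; "orientation": TCP orientation; "ft_force": force on the tool from outside, world axes, zero at the start; "moment": the same for the moment, N m; "width": finger opening in mm; "grip_force": force on a finger pad.
Only numpy, scipy, OpenCV 4.12 (cv2) and the standard library are available. Lean on these libraries where they do the work, as an engineer would, in place of code of your own. Each camera call takes 0.05 s, during which the arm holds its last target. There are 200 camera calls.

### The job

The fryer needs a new earth bar: lay the brass bar flat on the bed of the turntable and push it fully home against both steel stops, its long edge against the long stop and one end against the end stop, while the turntable stays in its loading position. Then swing the red keeper arm fully across over the bar, and only then turn the turntable by its black post a quarter turn counter-clockwise (seen from above) to its limit, so that the bar faces the blue marking unit. The bar must still sit home against both stops at the end; leave the grey bar, the screw cup and the tools and meters where they are.

Things in the scene. Friction and masses are not known exactly. Their poses are not given: they have to be found in the camera images.
- brass_bar: the plain brass blank, 110 x 30 x 12 mm (x long, y wide, z up), 0.2 to 0.5 kg; origin at the centre of its underside. Both ends are alike. It starts flat on the bench, left or right of the fixture.
- grey_bar: a grey plastic bar of the same size, same origin and axes; not wanted, it must stay where it lies
- nest (a point): where the centre of the bar's underside belongs: on the top of the grey work bed, the bar home against both stops, its long axis along this y. Turns with the turntable; z up, y along the long stop, x square to it and towards it. The bar is pushed towards +x and -y. The bed spans x -87 to +29 mm, y -71 to +105 mm and is open on its -x and +y sides.
- long_stop (a point): middle of the long steel stop's working face at bed height, at nest x +15, y +2.5 mm; the stop is 125 mm long, 12 mm thick, 10 mm high; same axes as nest
- end_stop (a point): middle of the end stop's working face at bed height, at nest x -5, y -55 mm; the stop is 40 mm long in x, 12 mm thick, 10 mm high; same axes as nest
- axis (a point): the turntable's vertical axis at the bed's top (51 mm above the bench), axes as nest; nest lies at x +35, y -5 mm from here. The dark disc around the bed is 280 mm across, its top 6 mm below the bed, on a fixed grey plinth 300 x 300 x 25 mm.
- marking_unit (a point): middle of the underside of the blue marking unit fixed to the plinth, 90 x 70 mm, 85 mm tall above the bench (x, y as nest at turntable angle 0), 200 mm off the turntable's axis; a seen-only nose points at the bed
- turntable (a joint): turntable angle in rad, 0 in the loading position (start), 1.571 a quarter turn counter-clockwise from above; limits at both ends; friction holds it (about 3 to 4 N at the post)
- crank (a point): the black upright post that turns the turntable, 16 mm in diameter, 50 mm tall on the disc (top 44 mm above the bed); this point is on its centre line, 24 mm above the bed, 121 mm from the axis (at x -105, y +60 mm in the axis frame)
- keeper (a joint): keeper arm angle in rad: 0 parked along and behind the long stop (pointing to nest +y), 1.571 fully across the bar (pointing to nest -x), limits at both ends; it starts between 0 and 0.35, turns counter-clockwise from above to close and stays where left (under 1 N at the knob)
- keeper_pivot (a point): the keeper arm's vertical pivot, in the arm's mid height (17 mm above the bed), at nest x +53, y 0 mm. The red arm is 14 mm wide, 6 mm thick, reaches 62 mm from the pivot and passes 2 mm above the bar
- keeper_knob (a point): the red upright knob on the keeper arm, 12 mm in diameter, standing from 20 to 45 mm above the bed, 45 mm from the pivot; this point is on its centre line, 34 mm above the bed
- screwdriver: screwdriver with red handle, bystander, lying on the bench; origin under its middle, x along it
- voltage_tester: yellow stick tester with black tip, bystander, 250 x 32 x 26 mm, x along it; origin under the centre of the 200 mm yellow body
- multimeter: red and black multimeter, bystander, 160 x 80 x 38 mm lying; origin under its centre
- screw_cup: steel cup for screws, bystander, 70 mm across, 45 mm tall; origin under its centre
Mind the look-alikes: they are no part of the job. There is more than one size of the brass_bar; the one meant has the size given above.

How it is judged (in metres and radians):
On the way, in this order (a step that is already met when the one before it is completed fails the run):
1. the brass bar lies flat on the bed, home against both stops, with the turntable in its loading position and the keeper still open (x of brass_bar in the frame of nest between -0.0025 and 0.0025 m and y of brass_bar in the frame of nest between -0.0025 and 0.0025 m and z of brass_bar in the frame of nest between -0.003 and 0.003 m and angle between the x axis of brass_bar and the y axis of nest, either way round below 0.025 rad and angle between brass_bar's own z axis and vertical below 0.03 rad and value of joint turntable below 0.08 rad and value of joint keeper below 0.7 rad), for 0.2 s.
2. the keeper arm is fully across over the bar, the turntable still in its loading position (value of joint keeper above 1.42 rad and value of joint turntable below 0.08 rad), for 0.2 s.
At the end, for the whole second after the job is handed in: Turntable at rest at its quarter-turn limit (over 1.53 rad), keeper across (over 1.42 rad), brass bar at rest, flat (0.03 rad) on the bed, within 3 mm of the nest in x, y and z, its long axis within 0.025 rad of the long stop (x of brass_bar in the frame of nest between -0.003 and 0.003 m and y of brass_bar in the frame of nest between -0.003 and 0.003 m and z of brass_bar in the frame of nest between -0.003 and 0.003 m and angle between the x axis of brass_bar and the y axis of nest, either way round below 0.025 rad and angle between brass_bar's own z axis and vertical below 0.03 rad and value of joint turntable above 1.53 rad and value of joint keeper above 1.42 rad and velocity of joint turntable between -0.02 and 0.02 rad/s and linear speed of brass_bar below 0.01 m/s); the robot touches nothing.
It fails at once if the grey plastic bar is moved more than 30 mm (distance of grey_bar from where it was at the start of the episode above 0.03 m).
It fails at once if the screwdriver, voltage tester, multimeter or screw cup is moved more than 30 mm (distance of any of screwdriver, voltage_tester, multimeter, screw_cup from where it was at the start of the episode above 0.03 m).
It also fails if it takes over 72 s, if anything falls off the work surface, if the arm or the gripper's body presses on something with over 40 N, if the wrist force passes 120 N, or if a joint passes its speed limit or range.

## Working session

There is one attempt and no reset: what is moved stays moved. The work goes in short steps, Python scripts to look and compute and a tool call to move; the robot and the scene stay as the last step left them, time stands still between calls to the robot, and variables do not carry over. Pictures are saved under pics/ and viewed, at most 10 in all, crops included, and the job is handed in when it is done.

Besides the shell and the picture viewer there is one more tool, called after "Emit:" by a JSON object that holds its "fn" and its "kwargs". drive_tool: Moves the arm, as the interface text tells. Its arguments: {"type":"object","properties":{"deltas":{"type":"array","items":{"type":"object","properties":{"gripper":{"type":"number"},"dx":{"type":"number"},"dy":{"type":"number"},"dz":{"type":"number"},"rx":{"type":"number"},"ry":{"type":"number"},"rz":{"type":"number"}}}},"force":{"type":"number"}},"required":["deltas"]}

```bash
ls; mkdir -p pics; cat > h.py <<'E'
import numpy as np, cv2
from station import ctrl
def grab(n):
    f=ctrl.grab_frame(n); return f
def ray(f,uv):
    x=(uv[0]-f["cx"])/f["fx"]; y=(uv[1]-f["cy"])/f["fy"]
    rd=np.hypot(x,y); r=rd
    for _ in range(30): r=rd/(1+f["k1"]*r*r)
    s=r/rd if rd>0 else 1
    d=np.array(f["rotation"])@np.array([x*s,-y*s,-1.0]); return np.array(f["origin"],float),d/np.linalg.norm(d)
def atz(f,uv,z):
    o,d=ray(f,uv); return o+d*(z-o[2])/d[2]
def tri(rs):
    A=sum(np.eye(3)-np.outer(d,d) for o,d in rs); b=sum((np.eye(3)-np.outer(d,d))@o for o,d in rs)
    p=np.linalg.solve(A,b); return p,[np.linalg.norm((np.eye(3)-np.outer(d,d))@(p-o)) for o,d in rs]
def proj(f,p):
    c=np.array(f["rotation"]).T@(np.array(p,float)-np.array(f["origin"])); x,y=c[0]/-c[2],-c[1]/-c[2]
    k=1+f["k1"]*(x*x+y*y); return np.array([f["cx"]+f["fx"]*x*k,f["cy"]+f["fy"]*y*k])
def save(f,n): cv2.imwrite("pics/"+n,cv2.cvtColor(np.array(f["frame"]),cv2.COLOR_RGB2BGR))
E
python3 - <<'E'
from h import *
np.set_printoptions(precision=1,suppress=True)
F={n:grab(n) for n in("scene","top")}
for n in F: save(F[n],n+"0.png"); print(n,F[n]["origin"],F[n]["fx"],F[n]["k1"])
for t in["nest","long_stop","end_stop","axis","crank","keeper_pivot","keeper_knob","marking_unit","brass_bar","grey_bar","screw_cup","screwdriver","voltage_tester","multimeter"]:
    r={}
    for n in F:
        L=ctrl.landmark_of(n,t); r[n]=L
        print(t,n,[(np.round(l["uv"],1),round(l["p"],2)) for l in L[:4]])
    if r["scene"] and r["top"]:
        p,e=tri([ray(F[n],r[n][0]["uv"]) for n in F]); print("   ",p,e)
print(ctrl.get_state()["orientation"])
E
```

```text
pics
scene [1062.4  787.4 1279.6] 511.87459295382735 -0.09697918055886522
top [ 404.7   69.8 1273. ] 379.8676474449705 -0.07526726248741257
nest scene [(array([316.6, 199.4]), 0.22)]
nest top [(array([350.1, 174.3]), 0.83)]
    [ 733.6  428.6 1276.3] [np.float64(845.1875357912462), np.float64(845.1875357912459)]
long_stop scene [(array([261.3, 211.1]), 0.66)]
long_stop top [(array([293.9, 164.4]), 0.71), (array([350.1, 171.1]), 0.65)]
    [ 733.6  428.6 1276.3] [np.float64(845.1875357912462), np.float64(845.1875357912459)]
end_stop scene [(array([257.7, 201.5]), 0.86), (array([257.3, 221.1]), 0.35)]
end_stop top [(array([367. , 179.4]), 0.83)]
    [ 733.6  428.6 1276.3] [np.float64(845.1875357912462), np.float64(845.1875357912459)]
axis scene [(array([274.1, 207.5]), 0.96), (array([326. , 332.2]), 0.7), (array([259.6, 201.7]), 0.68)]
axis top [(array([348., 182.]), 0.82), (array([339.3, 157.7]), 0.3)]
    [ 733.6  428.6 1276.3] [np.float64(845.1875357912462), np.float64(845.1875357912459)]
crank scene [(array([316.5, 200.3]), 0.93)]
crank top [(array([325.8, 213.9]), 0.68)]
    [ 733
[... 1422 characters left out ...]
]), 0.79), (array([258.7, 219.8]), 0.36)]
screwdriver top [(array([447.9, 146.2]), 0.74)]
    [ 733.6  428.6 1276.3] [np.float64(845.1875357912462), np.float64(845.1875357912459)]
voltage_tester scene [(array([326. , 332.3]), 0.67)]
voltage_tester top [(array([232.2, 151.4]), 0.74), (array([347.8, 169.6]), 0.53), (array([348.2, 170.9]), 0.38)]
    [ 733.6  428.6 1276.3] [np.float64(845.1875357912462), np.float64(845.1875357912459)]
multimeter scene [(array([304.3, 128.4]), 0.78), (array([261.2, 221.5]), 0.45)]
multimeter top [(array([428.2, 273.6]), 0.92), (array([368.2, 178.7]), 0.72)]
    [ 733.6  428.6 1276.3] [np.float64(845.1875357912462), np.float64(845.1875357912459)]
[-3.1 -0.5 -0. ]
```

```bash
python3 - <<'E'
from h import *
f=grab("top"); print(f["rotation"])
E
sed -i 's/^def grab(n):/from scipy.spatial.transform import Rotation as R\ndef RM(f):\n    r=np.array(f["rotation"],float); return r if r.shape==(3,3) else R.from_rotvec(r).as_matrix()\ndef grab(n):/; s/np.array(f\["rotation"\])/RM(f)/g' h.py
python3 - <<'E'
from h import *
np.set_printoptions(precision=1,suppress=True)
F={n:grab(n) for n in("scene","top")}
for t,z in dict(nest=51,long_stop=51,end_stop=51,axis=51,crank=75,keeper_pivot=68,keeper_knob=85,marking_unit=0,brass_bar=0,grey_bar=0,screw_cup=0,screwdriver=0,voltage_tester=0,multimeter=0).items():
    r={}
    for n in F:
        L=ctrl.landmark_of(n,t); r[n]=L
        for l in L[:4]: print(t,n,np.round(l["uv"],1),round(l["p"],2),atz(F[n],l["uv"],z))
    if r["scene"] and r["top"]:
        p,e=tri([ray(F[n],r[n][0]["uv"]) for n in F]); print("   ",p,np.round(e,1))
a=cv2.imread("pics/top0.png")[100:310,140:500]; b=cv2.imread("pics/scene0.png")
cv2.imwrite("pics/top0c.png",cv2.resize(a,None,fx=2.2,fy=2.2,interpolation=cv2.INTER_CUBIC))
cv2.imwrite("pics/scene0c.png",cv2.resize(b[100:400,150:500],None,fx=2,fy=2,interpolation=cv2.INTER_CUBIC))
E
```

```text
[ 0.08699604 -0.07482882 -1.57256906]
nest scene [268.4 209.7] 0.7 [603.1 -28.4  51. ]
nest scene [259.3 202.1] 0.64 [607.9 -69.4  51. ]
nest scene [400.3 296.1] 0.58 [496.5 428.6  51. ]
nest top [349.5 172.6] 0.79 [616.8 -20.9  51. ]
    [611.7 -17.9  69.7] [2.4 2.4]
long_stop scene [260.3 214.1] 0.58 [631.5 -30.2  51. ]
long_stop top [349.2 170.4] 0.63 [624. -20.  51.]
long_stop top [446.2 147.9] 0.43 [ 698.8 -342.1   51. ]
    [628.3 -23.9  53.3] [6.1 6.1]
end_stop scene [259.3 200.4] 0.96 [604.2 -74.8  51. ]
end_stop top [234.7 151.3] 0.71 [689.9 356.3  51. ]
end_stop top [366.7 179.4] 0.56 [594.2 -76.6  51. ]
end_stop top [348.9 173.8] 0.37 [612.8 -18.9  51. ]
    [674.1 228.3 414.9] [81. 81.]
axis scene [278.5 207.8] 0.6 [575.2 -15.1  51. ]
axis top [346.2 185.3] 0.76 [575.   -9.7  51. ]
    [575.8 -10.7  55.6] [1.8 1.8]
crank scene [317.  203.7] 0.55 [486.6  60.1  75. ]
crank top [326.8 212.2] 0.87 [486.2  54.   75. ]
crank top [346.4 169.9] 0.73 [621.4  -9.3  75. ]
    [485.2  55.2  69.2] [1.9 1.9]
keeper_pivot scene [250.6 215.4] 0.66 [662.5 -32.9  68. ]
keeper_pivot top [34
[... 845 characters left out ...]
 459.2] [95. 95.]
screw_cup scene [416.7 231.9] 0.92 [282.6 289.1   0. ]
screwdriver scene [186.7 175.7] 0.73 [ 714.2 -348.5    0. ]
screwdriver scene [419.  232.8] 0.68 [279.5 295.8   0. ]
screwdriver scene [262.2 212.9] 0.18 [606.4 -64.2   0. ]
screwdriver top [446.5 144.7] 0.6 [ 722.4 -360.9    0. ]
    [ 717.6 -356.2   -1.4] [6.7 6.7]
voltage_tester scene [326.4 334.1] 0.67 [704.3 371.4   0. ]
voltage_tester top [233.6 150. ] 0.89 [706.4 372.2  -0. ]
    [705.4 371.9   2.6] [0.5 0.5]
multimeter scene [301.8 131.7] 0.96 [ 291.3 -270.5    0. ]
multimeter top [425.3 275.1] 0.86 [ 280.4 -273.4    0. ]
multimeter top [454.7 198.9] 0.42 [ 534.5 -381.3    0. ]
    [ 281.3 -279.1  -13.2] [3. 3.]
```

View pics/top0c.png

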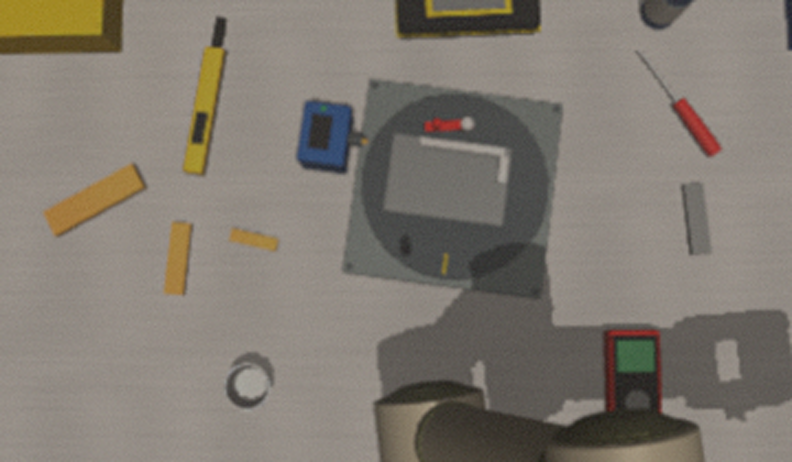

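View pics/scene0c.png

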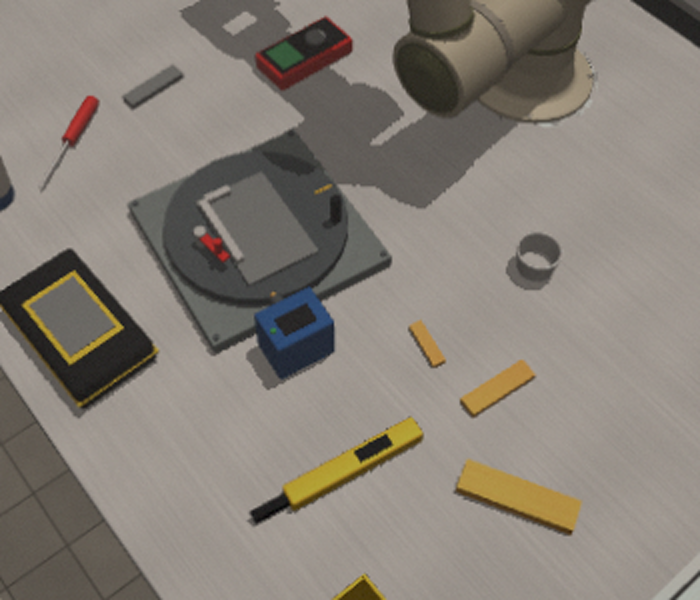

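The top view shows three brass bars left of the fixture: large (~(178,188)), small (~(256,209)) and the middle one at px (221,217), about 34×9 px, or 110×30 mm, which is the one wanted. The fixture sits at px (346,183), with the red keeper parked at (345,157), the crank post at (325,212) and the grey bar far right at (456,199).

```bash
cat >> h.py <<'E'
np.set_printoptions(precision=1,suppress=True)
def pose():
    s=ctrl.get_state(); return np.array(s["eef_pos"],float),R.from_rotvec(s["orientation"])
def yaw_of(r): 
    m=r.as_matrix(); return np.arctan2(m[1,0],m[0,0])
def plan(p,yaw,base=None):
    "shift cm and turn deg, tool axes, from base pose to TCP p pointing down with tool x at yaw"
    p0,r0=base or pose(); r1=R.from_euler("z",yaw)*R.from_euler("x",np.pi)
    d=r0.inv().apply(np.array(p,float)-p0)/10; rv=np.degrees((r0.inv()*r1).as_rotvec())
    print("plan",np.round(d,2),np.round(rv,1)); return (np.array(p,float),r1)
E
python3 - <<'E'
from h import *
f=grab("wrist"); p,r=pose(); print(p,yaw_of(r),r.as_matrix())
print("cam in tool",r.inv().apply(np.array(f["origin"])-p),r.inv().as_matrix()@RM(f),f["fx"],f["cx"],f["cy"],f["k1"])
F=grab("top")
m=[x for x in ctrl.trace("top","brass_bar")]
for x in m: 
    c=cv2.findContours(x["mask"].astype(np.uint8),0,2)[0]; c=max(c,key=cv2.contourArea)
    q=np.array([atz(F,b,12)[:2] for b in cv2.boxPoints(cv2.minAreaRect(c))]); print(x["p"],q.mean(0),np.linalg.norm(q[1]-q[0]),np.linalg.norm(q[2]-q[1]),q[1]-q[0])
plan([520,20,380],-0.5)
plan([460,370,330],-0.1)
E
```

```text
[ 176.  -494.6  231.3] 0.3418200085585016 [[ 0.9  0.3 -0. ]
 [ 0.3 -0.9 -0. ]
 [-0.   0.  -1. ]]
cam in tool [  78.7   -0.7 -142.5] [[ 0.   1.   0.3]
 [ 1.  -0.  -0. ]
 [-0.   0.3 -1. ]] 340.72034704587685 316.6612418852787 191.70826325584179 -0.008974039303641422
0.74 [566.1 543.8] 161.38431619753078 49.31779352027841 [  80.4 -139.9]
0.61 [475.8 409. ] 109.82961347416915 35.951609804862045 [109.5  -8.5]
0.54 [505.2 293.3] 19.953819704677784 70.99310016416415 [19.5 -4. ]
0.46 [586.7 -11.9] 285.51499008405926 284.8841432855394 [  -0.9 -285.5]
plan [ 49.7 -37.  -14.9] [ 0.  -0.  48.2]
plan [ 55.7 -72.   -9.9] [ 0.  -0.  25.3]
```

```bash
python3 - <<'E'
from h import *
plan([575,-10,260],-0.13)
E
```

```text
plan [ 53.8 -32.3  -2.9] [ 0. -0. 27.]
```

Emit:
{"fn": "drive_tool", "kwargs": {"deltas": [{"dx": 13.5,"dy": -8,"dz": -3,"rz": 7,"gripper": 1},{"dx": 27,"dy": -16,"dz": -3,"rz": 14},{"dx": 40,"dy": -24,"dz": -3,"rz": 20},{"dx": 53.8,"dy": -32.3,"dz": -2.9,"rz": 27},{"dx": 53.8,"dy": -32.3,"dz": -2.9,"rz": 27},{"dx": 53.8,"dy": -32.3,"dz": -2.9,"rz": 27},{"dx": 53.8,"dy": -32.3,"dz": -2.9,"rz": 27},{"dx": 53.8,"dy": -32.3,"dz": -2.9,"rz": 27},{"dx": 53.8,"dy": -32.3,"dz": -2.9,"rz": 27},{"dx": 53.8,"dy": -32.3,"dz": -2.9,"rz": 27},{"dx": 53.8,"dy": -32.3,"dz": -2.9,"rz": 27},{"dx": 53.8,"dy": -32.3,"dz": -2.9,"rz": 27},{"dx": 53.8,"dy": -32.3,"dz": -2.9,"rz": 27},{"dx": 53.8,"dy": -32.3,"dz": -2.9,"rz": 27}], "force": 40}}

```text
schema error: expected keys gripper, dx, dy, dz, rx, ry, rz
```

Emit:
{"fn": "drive_tool", "kwargs": {"deltas": [{"gripper": 1,"dx": 13.5,"dy": -8,"dz": -3,"rx": 0,"ry": 0,"rz": 7},{"gripper": 1,"dx": 27,"dy": -16,"dz": -3,"rx": 0,"ry": 0,"rz": 14},{"gripper": 1,"dx": 40,"dy": -24,"dz": -3,"rx": 0,"ry": 0,"rz": 20},{"gripper": 1,"dx": 53.8,"dy": -32.3,"dz": -2.9,"rx": 0,"ry": 0,"rz": 27},{"gripper": 1,"dx": 53.8,"dy": -32.3,"dz": -2.9,"rx": 0,"ry": 0,"rz": 27},{"gripper": 1,"dx": 53.8,"dy": -32.3,"dz": -2.9,"rx": 0,"ry": 0,"rz": 27},{"gripper": 1,"dx": 53.8,"dy": -32.3,"dz": -2.9,"rx": 0,"ry": 0,"rz": 27},{"gripper": 1,"dx": 53.8,"dy": -32.3,"dz": -2.9,"rx": 0,"ry": 0,"rz": 27},{"gripper": 1,"dx": 53.8,"dy": -32.3,"dz": -2.9,"rx": 0,"ry": 0,"rz": 27},{"gripper": 1,"dx": 53.8,"dy": -32.3,"dz": -2.9,"rx": 0,"ry": 0,"rz": 27},{"gripper": 1,"dx": 53.8,"dy": -32.3,"dz": -2.9,"rx": 0,"ry": 0,"rz": 27},{"gripper": 1,"dx": 53.8,"dy": -32.3,"dz": -2.9,"rx": 0,"ry": 0,"rz": 27},{"gripper": 1,"dx": 53.8,"dy": -32.3,"dz": -2.9,"rx": 0,"ry": 0,"rz": 27},{"gripper": 1,"dx": 53.8,"dy": -32.3,"dz": -2.9,"rx": 0,"ry": 0,"rz": 27}], "force": 40}}

```text
time_s: 4.95
eef_pos: [574.2, -11.0, 260.6]
orientation: [3.135, -0.206, 0.0]
ft_force: [-0.3, -0.4, 0.2]
width: 85.3
grip_force: 0.0
```

```bash
cat > look.py <<'E'
from h import *
import sys,pickle
n=sys.argv[1]; f=grab("wrist"); save(f,n+".png"); out={"f":f}
for t in sys.argv[2:]:
    L=ctrl.landmark_of("wrist",t); out[t]=L
    z=dict(crank=75,keeper_pivot=68,keeper_knob=85,brass_bar=0).get(t,51)
    for l in L[:3]: print(t,np.round(l["uv"],1),round(l["p"],2),atz(f,l["uv"],z))
pickle.dump(out,open(n+".pkl","wb"))
E
python3 look.py w1 nest long_stop end_stop axis crank keeper_pivot keeper_knob
```

```text
nest [320.5 124.8] 0.6 [611.6 -18.8  51. ]
long_stop [321.3 105.3] 0.94 [630.7 -22.1  51. ]
end_stop [379.2 130.2] 0.69 [598.3 -77.8  51. ]
end_stop [ 19.2 266.3] 0.23 [495.3 352.9  51. ]
axis [318.3 154. ] 0.84 [581.9 -12.7  51. ]
crank [273.3  76. ] 0.68 [663.6  18.2  75. ]
keeper_pivot [323.   63.9] 0.75 [668.4 -28.2  68. ]
keeper_pivot [630.5 145.9] 0.54 [ 553.2 -322.8   68. ]
keeper_knob [260.4 260.2] 0.71 [484.8  61.2  85. ]
keeper_knob [272.3  78.6] 0.68 [661.2  18.3  85. ]
```

View pics/w1.png

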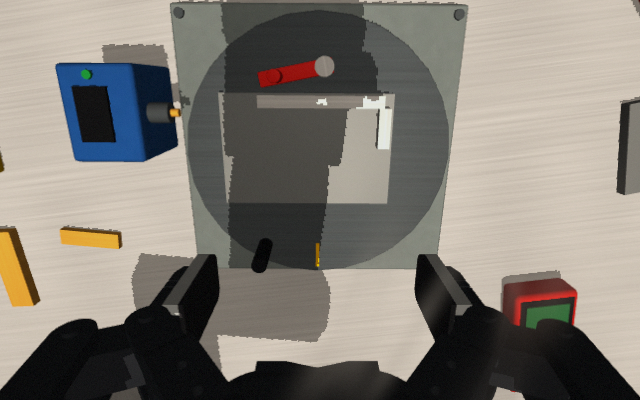

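Emit:
{"fn": "drive_tool", "kwargs": {"deltas": [{"gripper": 1,"dx": -4,"dy": -5,"dz": 3,"rx": 0,"ry": 0,"rz": 0},{"gripper": 1,"dx": -4,"dy": -8,"dz": 3,"rx": 0,"ry": 0,"rz": 0},{"gripper": 1,"dx": -4,"dy": -8,"dz": 3,"rx": 0,"ry": 0,"rz": 0},{"gripper": 1,"dx": -4,"dy": -8,"dz": 3,"rx": 0,"ry": 0,"rz": 0}]}}

```text
time_s: 5.85
eef_pos: [545.5, 74.0, 230.5]
orientation: [3.135, -0.203, 0.001]
ft_force: [-0.0, -0.3, 0.4]
width: 85.4
grip_force: 0.0
```

```bash
python3 look.py w2 nest long_stop end_stop axis crank keeper_pivot keeper_knob; python3 - <<'E'
from h import *
import pickle
a,b=[pickle.load(open(f"w{i}.pkl","rb")) for i in(1,2)]
for t in a:
    if t!="f" and a[t] and b[t]:
        p,e=tri([ray(a["f"],a[t][0]["uv"]),ray(b["f"],b[t][0]["uv"])]); print(t,p,np.round(e,1))
plan([440,400,200],-0.1)
E
```

```text
nest [412.5  83.1] 0.63 [612.6 -20.9  51. ]
long_stop [411.9  64.7] 0.76 [628.4 -21.1  51. ]
end_stop [475.7  87. ] 0.91 [602.  -77.6  51. ]
end_stop [371.3  24. ] 0.51 [665.8  12.   51. ]
axis [402.5 117.8] 0.7 [583.  -10.3  51. ]
axis [611.9 316.5] 0.4 [ 331.9 -234.4   51. ]
crank [337.7 236.4] 0.62 [482.3  62.9  75. ]
keeper_pivot [424.2  11.4] 0.75 [667.4 -28.3  68. ]
keeper_knob [373.1  22. ] 0.91 [662.5  16.1  85. ]
nest [612.7 -18.8  59.1] [0.2 0.2]
long_stop [629.4 -22.4  45. ] [1. 1.]
end_stop [600.6 -76.7  54.6] [1.8 1.8]
axis [581.2 -12.3  43.4] [0.9 0.9]
crank [642.5  23.5 388. ] [42.9 42.9]
keeper_pivot [667.9 -28.4  67.2] [0.5 0.5]
keeper_knob [617.1  28.7 305.1] [29. 29.]
plan [-14.7 -30.9   3. ] [ 0.  -0.  -1.7]
```

The wrist view shows the fixture: long stop at (320,102), end stop at (383,125), keeper parked with its knob at (272,76), pivot at (324,66), crank at (262,255). The bed is clear. The detector confused knob and crank once, so I'll drop that hit when fitting the pose.

Emit:
{"fn": "drive_tool", "kwargs": {"deltas": [{"gripper": 1,"dx": -5,"dy": -6,"dz": 1,"rx": 0,"ry": 0,"rz": 0},{"gripper": 1,"dx": -10,"dy": -12,"dz": 2,"rx": 0,"ry": 0,"rz": 0},{"gripper": 1,"dx": -14.7,"dy": -20,"dz": 3,"rx": 0,"ry": 0,"rz": 0},{"gripper": 1,"dx": -14.7,"dy": -26,"dz": 3,"rx": 0,"ry": 0,"rz": 0},{"gripper": 1,"dx": -14.7,"dy": -31,"dz": 3,"rx": 0,"ry": 0,"rz": 0},{"gripper": 1,"dx": -14.7,"dy": -31,"dz": 3,"rx": 0,"ry": 0,"rz": 0},{"gripper": 1,"dx": -14.7,"dy": -31,"dz": 3,"rx": 0,"ry": 0,"rz": 0},{"gripper": 1,"dx": -14.7,"dy": -31,"dz": 3,"rx": 0,"ry": 0,"rz": 0}]}}

```text
time_s: 7.25
eef_pos: [439.6, 400.4, 200.2]
orientation: [3.135, -0.203, -0.0]
ft_force: [-0.3, 0.1, 0.8]
width: 85.1
grip_force: 0.0
```

```bash
python3 look.py w3 brass_bar; python3 - <<'E'
from h import *
import pickle
from scipy.optimize import least_squares
P=dict(nest=(35,-5,51),long_stop=(50,-2.5,51),end_stop=(30,-60,51),axis=(0,0,51),crank=(-105,60,75),keeper_pivot=(88,-5,68))
obs=[]
for i in(1,2):
    a=pickle.load(open(f"w{i}.pkl","rb"))
    for t in P:
        for l in a[t][:1]:
            q=atz(a["f"],l["uv"],P[t][2])
            if t=="crank" and i==1: q=atz(a["f"],(260.4,260.2),75)
            obs.append((t,q[:2]))
def mod(v,t): c,s=np.cos(v[2]),np.sin(v[2]); x,y,_=P[t]; return np.array([v[0]+c*x-s*y,v[1]+s*x+c*y])
fun=lambda v:np.concatenate([mod(v,t)-q for t,q in obs])
s=least_squares(fun,[578,-10,-.13],loss="soft_l1",f_scale=2,x_scale=[1,1,.01]); print(s.x[:2],"yaw",round(s.x[2],4)); r=fun(s.x).reshape(-1,2)
for (t,q),e in zip(obs,r): print(t,e)
F={"wrist":pickle.load(open("w3.pkl","rb"))["f"]}
f=F["wrist"]
for x in ctrl.trace("wrist","brass_bar"):
    c=max(cv2.findContours(x["mask"].astype(np.uint8),0,2)[0],key=cv2.contourArea)
    ap=cv2.approxPolyDP(c,4,True)[:,0]; q=np.array([atz(f,b,12)[:2] for b in c[:,0]],np.float32)
    w=cv2.minAreaRect(q); print(round(x["p"],2),x["box"],w,[ (b.tolist(),np.round(atz(f,b,12)[:2],1).tolist()) for b in ap])
E
```

```text
brass_bar [418.1  86.7] 0.94 [501.8 294.8   0. ]
brass_bar [306.2 133.2] 0.88 [471.5 407.7   0. ]
brass_bar [151.4  53.4] 0.58 [564.1 541.4  -0. ]
[579.7 -11.6] yaw -0.1369
nest [ 2.1 -2.5]
long_stop [-1.8  1.2]
end_stop [2.9 2.7]
axis [-2.2  1.1]
crank [ 4.4 -1.5]
keeper_pivot [-2.1 -0.3]
nest [ 1.1 -0.4]
long_stop [0.6 0.2]
end_stop [-0.8  2.5]
axis [-3.3 -1.3]
crank [ 1.6 -0.7]
keeper_pivot [-1.1 -0.2]
0.87 [287.1, 72.6, 34.2, 116.6] ((474.63787841796875, 409.41021728515625), (29.994781494140625, 108.86790466308594), 84.90779113769531) [([315, 72], [527.4, 391.5]), ([285, 77], [526.7, 419.4]), ([293, 186], [422.1, 427.8]), ([320, 183], [421.7, 400.2])]
0.79 [65.2, 0.8, 164.0, 122.1] ((562.6741943359375, 541.8570556640625), (49.61014175415039, 161.88580322265625), 28.88500213623047) [([216, 0], [597.1, 468.8]), ([158, 0], [603.7, 518.8]), ([68, 89], [542.7, 622.1]), ([98, 123], [508.7, 604.1]), ([109, 122], [508.3, 593.3]), ([228, 20], [580.3, 461.7])]
0.76 [380.5, 69.9, 85.1, 32.2] ((503.2762756347656, 295.4494934082031), (75.15280151367188, 20.83543586730957), 77.72035217285156) [([383, 72], [519.4, 329.6]), ([382, 93], [501.0, 331.8]), ([459, 97], [488.2, 260.4]), ([459, 78], [505.3, 260.3])]
```

View pics/w3.png

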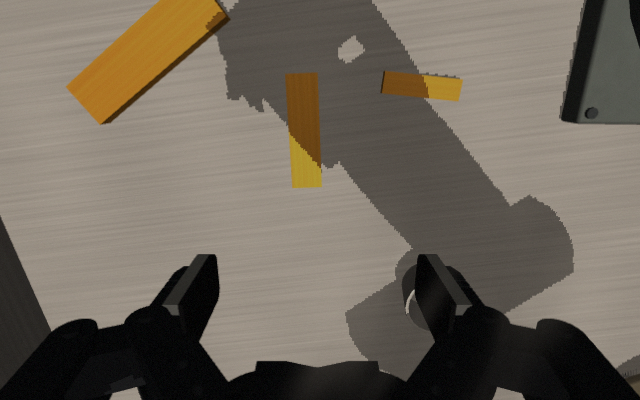

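The wrist view shows the three bars: the wanted one at (303,130), 30×109 mm on its top plane, with free space around it. The top camera agrees to about 1 mm.

```bash
python3 - <<'E'
from h import *
print(ctrl.get_state()["q"])
b=plan([474.6,409.4,80],-0.089)
plan([474.6,409.4,2],-0.089)
E
```

```text
[ 0.5  0.5  1.3 -0.   1.3  2.2]
plan [ 3.3 -1.4 12.1] [-0.  -0.  -2.4]
plan [ 3.3 -1.4 19.9] [-0.  -0.  -2.4]
```

Emit:
{"fn": "drive_tool", "kwargs": {"deltas": [{"gripper": 0.8,"dx": 3.3,"dy": -1.4,"dz": 5,"rx": 0,"ry": 0,"rz": -2.4},{"gripper": 0.8,"dx": 3.3,"dy": -1.4,"dz": 10,"rx": 0,"ry": 0,"rz": -2.4},{"gripper": 0.8,"dx": 3.3,"dy": -1.4,"dz": 14,"rx": 0,"ry": 0,"rz": -2.4},{"gripper": 0.8,"dx": 3.3,"dy": -1.4,"dz": 17,"rx": 0,"ry": 0,"rz": -2.4},{"gripper": 0.8,"dx": 3.3,"dy": -1.4,"dz": 19,"rx": 0,"ry": 0,"rz": -2.4},{"gripper": 0.8,"dx": 3.3,"dy": -1.4,"dz": 19.9,"rx": 0,"ry": 0,"rz": -2.4},{"gripper": 0.8,"dx": 3.3,"dy": -1.4,"dz": 19.9,"rx": 0,"ry": 0,"rz": -2.4},{"gripper": 0.8,"dx": 3.3,"dy": -1.4,"dz": 19.9,"rx": 0,"ry": 0,"rz": -2.4},{"gripper": 0,"dx": 3.3,"dy": -1.4,"dz": 19.9,"rx": 0,"ry": 0,"rz": -2.4},{"gripper": 0,"dx": 3.3,"dy": -1.4,"dz": 19.9,"rx": 0,"ry": 0,"rz": -2.4},{"gripper": 0,"dx": 3.3,"dy": -1.4,"dz": 19.9,"rx": 0,"ry": 0,"rz": -2.4},{"gripper": 0,"dx": 3.3,"dy": -1.4,"dz": 19.9,"rx": 0,"ry": 0,"rz": -2.4},{"gripper": 0,"dx": 3.3,"dy": -1.4,"dz": 19.9,"rx": 0,"ry": 0,"rz": -2.4},{"gripper": 0,"dx": 3.3,"dy": -1.4,"dz": 19.9,"rx": 0,"ry": 0,"rz": -2.4}], "force": 40}}

```text
time_s: 9.15
eef_pos: [474.2, 410.5, 2.0]
orientation: [-3.139, 0.137, -0.001]
ft_force: [-1.6, -1.9, 5.9]
width: 28.8
grip_force: 40.8
```

```bash
cat >> h.py <<'E'
AX=np.array([579.7,-11.6]); YAW=-0.137
def fx(x,y):
    "axis frame -> world"
    c,s=np.cos(YAW),np.sin(YAW); return AX+[c*x-s*y,s*x+c*y]
def nest(x,y): return fx(x+35,y-5)
E
python3 - <<'E'
from h import *
p,r=pose(); print(p,yaw_of(r),ctrl.get_state()["q"])
y=YAW+np.pi/2
plan([*p[:2],150],yaw_of(r))
plan([*nest(-32,12),150],y)
plan([*nest(-32,12),54],y)
E
```

```text
[474.2 410.5   2. ] -0.08746895632867921 [ 0.5  0.8  1.4 -0.   1.   2.2]
plan [  0.   -0.  -14.8] [-0. -0.  0.]
plan [ 14.5  40.4 -14.8] [  0.   -0.  -87.2]
plan [14.5 40.4 -5.2] [  0.   -0.  -87.2]
```

Emit:
{"fn": "drive_tool", "kwargs": {"deltas": [{"gripper": 0,"dx": 0,"dy": 0,"dz": -5,"rx": 0,"ry": 0,"rz": 0},{"gripper": 0,"dx": 0,"dy": 0,"dz": -10,"rx": 0,"ry": 0,"rz": 0},{"gripper": 0,"dx": 1,"dy": 2,"dz": -14.8,"rx": 0,"ry": 0,"rz": -6},{"gripper": 0,"dx": 2.5,"dy": 7,"dz": -14.8,"rx": 0,"ry": 0,"rz": -15},{"gripper": 0,"dx": 4.5,"dy": 12,"dz": -14.8,"rx": 0,"ry": 0,"rz": -25},{"gripper": 0,"dx": 6.5,"dy": 17,"dz": -14.8,"rx": 0,"ry": 0,"rz": -35},{"gripper": 0,"dx": 8.5,"dy": 22,"dz": -14.8,"rx": 0,"ry": 0,"rz": -45},{"gripper": 0,"dx": 10,"dy": 27,"dz": -14.8,"rx": 0,"ry": 0,"rz": -55},{"gripper": 0,"dx": 11.5,"dy": 32,"dz": -14.8,"rx": 0,"ry": 0,"rz": -65},{"gripper": 0,"dx": 13,"dy": 36,"dz": -14.8,"rx": 0,"ry": 0,"rz": -74},{"gripper": 0,"dx": 14,"dy": 39,"dz": -14.8,"rx": 0,"ry": 0,"rz": -82},{"gripper": 0,"dx": 14.5,"dy": 40.4,"dz": -14.8,"rx": 0,"ry": 0,"rz": -87.2},{"gripper": 0,"dx": 14.5,"dy": 40.4,"dz": -14.8,"rx": 0,"ry": 0,"rz": -87.2},{"gripper": 0,"dx": 14.5,"dy": 40.4,"dz": -14.8,"rx": 0,"ry": 0,"rz": -87.2},{"gripper": 0,"dx": 14.5,"dy": 40.4,"dz": -14.8,"rx": 0,"ry": 0,"rz": -87.2}]}}

```text
time_s: 11.02
eef_pos: [582.9, -3.8, 149.2]
orientation: [-2.367, -2.065, 0.0]
ft_force: [0.3, 0.2, -4.9]
width: 28.7
grip_force: 41.8
```

```bash
python3 - <<'E'
from h import *
f=grab("wrist"); save(f,"w4.png"); y=YAW+np.pi/2
p,r=pose(); print(p,yaw_of(r)-y)
for z in(75,56): plan([*nest(-32,12),z],y)
E
```

```text
[583.   -3.9 149.2] 0.0007671115065015499
plan [-0.1  0.1  7.4] [-0. -0.  0.]
plan [-0.1  0.1  9.3] [-0. -0.  0.]
```

View pics/w4.png

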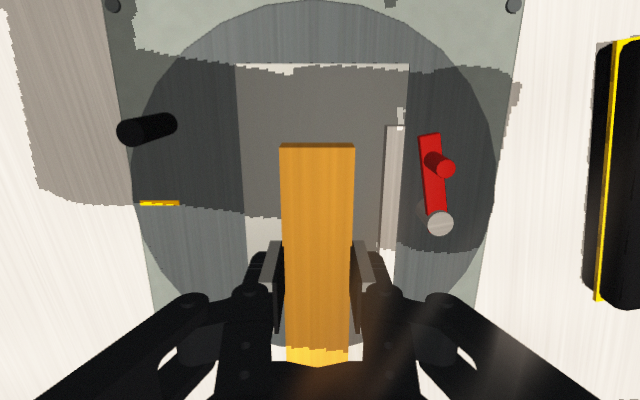

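The bar is held straight at (317,220), with the long stop visible on its right at (390,190) and the bed below. Lowering it now.

Emit:
{"fn": "drive_tool", "kwargs": {"deltas": [{"gripper": 0,"dx": 0,"dy": 0,"dz": 4,"rx": 0,"ry": 0,"rz": 0},{"gripper": 0,"dx": 0,"dy": 0,"dz": 7.4,"rx": 0,"ry": 0,"rz": 0},{"gripper": 0,"dx": 0,"dy": 0,"dz": 8.8,"rx": 0,"ry": 0,"rz": 0},{"gripper": 0,"dx": 0,"dy": 0,"dz": 9.3,"rx": 0,"ry": 0,"rz": 0},{"gripper": 0,"dx": 0,"dy": 0,"dz": 9.5,"rx": 0,"ry": 0,"rz": 0},{"gripper": 0,"dx": 0,"dy": 0,"dz": 9.5,"rx": 0,"ry": 0,"rz": 0},{"gripper": 0,"dx": 0,"dy": 0,"dz": 9.6,"rx": 0,"ry": 0,"rz": 0},{"gripper": 0,"dx": 0,"dy": 0,"dz": 9.6,"rx": 0,"ry": 0,"rz": 0}]}}

```text
time_s: 12.08
eef_pos: [583.2, -4.6, 53.5]
orientation: [2.367, 2.065, 0.0]
ft_force: [0.5, -0.0, -4.9]
width: 28.6
grip_force: 41.8
```

Emit:
{"fn": "drive_tool", "kwargs": {"deltas": [{"gripper": 0,"dx": 0,"dy": 0,"dz": 0.05,"rx": 0,"ry": 0,"rz": 0},{"gripper": 0,"dx": 0,"dy": 0,"dz": 0.1,"rx": 0,"ry": 0,"rz": 0},{"gripper": 0,"dx": 0,"dy": 0,"dz": 0.1,"rx": 0,"ry": 0,"rz": 0}]}}

```text
time_s: 12.45
eef_pos: [583.3, -4.7, 52.9]
orientation: [2.367, 2.065, 0.0]
ft_force: [-3.8, 0.5, 5.4]
width: 29.0
grip_force: 42.8
```

Emit:
{"fn": "drive_tool", "kwargs": {"deltas": [{"gripper": 0.2,"dx": 0,"dy": 0,"dz": -0.05,"rx": 0,"ry": 0,"rz": 0},{"gripper": 0.5,"dx": 0,"dy": 0,"dz": -0.05,"rx": 0,"ry": 0,"rz": 0},{"gripper": 0.5,"dx": 0,"dy": 0,"dz": -0.05,"rx": 0,"ry": 0,"rz": 0},{"gripper": 0.5,"dx": 0,"dy": 0,"dz": -0.05,"rx": 0,"ry": 0,"rz": 0},{"gripper": 0.5,"dx": 0,"dy": 0,"dz": -2,"rx": 0,"ry": 0,"rz": 0},{"gripper": 0.5,"dx": 0,"dy": 0,"dz": -5,"rx": 0,"ry": 0,"rz": 0},{"gripper": 0.5,"dx": 0,"dy": 0,"dz": -6,"rx": 0,"ry": 0,"rz": 0},{"gripper": 0.5,"dx": 0,"dy": 0,"dz": -6,"rx": 0,"ry": 0,"rz": 0}]}}

```text
time_s: 13.45
eef_pos: [583.2, -4.6, 112.3]
orientation: [2.367, 2.065, 0.001]
ft_force: [0.2, -0.0, -0.2]
width: 42.6
grip_force: 0.0
```

```bash
cat > barfit.py <<'E'
from h import *
f=grab("wrist"); c,s=np.cos(YAW),np.sin(YAW)
N=nest(0,0)
for x in ctrl.trace("wrist","brass_bar")[:2]:
    k=max(cv2.findContours(x["mask"].astype(np.uint8),0,2)[0],key=cv2.contourArea)[:,0]
    q=np.array([atz(f,b,63)[:2]-N for b in k]); q=(q@np.array([[c,-s],[s,c]])).astype(np.float32)
    print(round(x["p"],2),"nest frame rect",cv2.minAreaRect(q))
for t in("crank","keeper_knob","keeper_pivot","end_stop","long_stop","nest","axis"):
    z=dict(crank=75,keeper_pivot=68,keeper_knob=85).get(t,51)
    for l in ctrl.landmark_of("wrist",t)[:1]:
        q=atz(f,l["uv"],z)[:2]-N; print(t,round(l["p"],2),np.array([[c,s],[-s,c]])@q)
E
python3 barfit.py; python3 - <<'E'
from h import *
y=YAW+np.pi/2; f=grab("wrist"); save(f,"w5.png")
for a in((-75,12,112),(-75,12,54),(-63,12,54),(-35,12,54)): plan([*nest(a[0],a[1]),a[2]],y)
E
```

```text
0.69 nest frame rect ((-31.880016326904297, 12.91433334350586), (112.22343444824219, 31.078052520751953), 89.98262786865234)
crank 0.93 [-141.6   65. ]
keeper_knob 0.95 [42.9 43.4]
keeper_pivot 0.74 [ -6.6 -41.9]
long_stop 0.86 [13.1  2.6]
nest 0.6 [-1.5  0.2]
plan [-0.  -4.2  0. ] [-0. -0.  0.]
plan [-0.  -4.2  5.8] [-0. -0.  0.]
plan [-0.  -3.   5.8] [-0. -0.  0.]
plan [-0.  -0.2  5.8] [-0. -0.  0.]
```

View pics/w5.png

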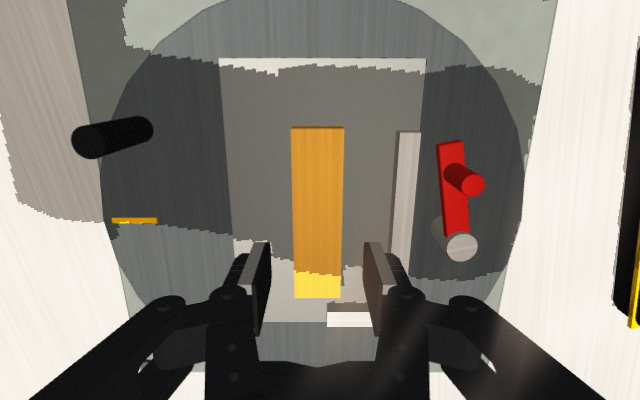

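The bar lies straight on the bed at (318,210), left of the long stop (408,190). Next I push it towards +x with shut fingers.

Emit:
{"fn": "drive_tool", "kwargs": {"deltas": [{"gripper": 0,"dx": 0,"dy": -4.2,"dz": 0,"rx": 0,"ry": 0,"rz": 0},{"gripper": 0,"dx": 0,"dy": -4.2,"dz": 0,"rx": 0,"ry": 0,"rz": 0},{"gripper": 0,"dx": 0,"dy": -4.2,"dz": 0,"rx": 0,"ry": 0,"rz": 0},{"gripper": 0,"dx": 0,"dy": -4.2,"dz": 3,"rx": 0,"ry": 0,"rz": 0},{"gripper": 0,"dx": 0,"dy": -4.2,"dz": 5,"rx": 0,"ry": 0,"rz": 0},{"gripper": 0,"dx": 0,"dy": -4.2,"dz": 5.8,"rx": 0,"ry": 0,"rz": 0},{"gripper": 0,"dx": 0,"dy": -4.2,"dz": 5.8,"rx": 0,"ry": 0,"rz": 0},{"gripper": 0,"dx": 0,"dy": -3.6,"dz": 5.8,"rx": 0,"ry": 0,"rz": 0},{"gripper": 0,"dx": 0,"dy": -3.2,"dz": 5.8,"rx": 0,"ry": 0,"rz": 0},{"gripper": 0,"dx": 0,"dy": -2.8,"dz": 5.8,"rx": 0,"ry": 0,"rz": 0},{"gripper": 0,"dx": 0,"dy": -2.4,"dz": 5.8,"rx": 0,"ry": 0,"rz": 0},{"gripper": 0,"dx": 0,"dy": -2.0,"dz": 5.8,"rx": 0,"ry": 0,"rz": 0},{"gripper": 0,"dx": 0,"dy": -1.6,"dz": 5.8,"rx": 0,"ry": 0,"rz": 0},{"gripper": 0,"dx": 0,"dy": -1.2,"dz": 5.8,"rx": 0,"ry": 0,"rz": 0},{"gripper": 0,"dx": 0,"dy": -0.9,"dz": 5.8,"rx": 0,"ry": 0,"rz": 0},{"gripper": 0,"dx": 0,"dy": -0.6,"dz": 5.8,"rx": 0,"ry": 0,"rz": 0},{"gripper": 0,"dx": 0,"dy": -0.6,"dz": 5.8,"rx": 0,"ry": 0,"rz": 0}]}}

```text
time_s: 16.08
eef_pos: [577.2, -3.8, 54.4]
orientation: [-2.367, -2.065, 0.0]
ft_force: [-3.2, 0.9, 4.2]
width: 0.1
grip_force: 2.3
```

```bash
python3 barfit.py; python3 -c "
from h import *
p,r=pose();print(p,np.array([[np.cos(YAW),np.sin(YAW)],[-np.sin(YAW),np.cos(YAW)]])@(p[:2]-nest(0,0)))"
```

```text
0.58 nest frame rect ((-11.481264114379883, 32.815792083740234), (72.8888168334961, 31.21048927307129), 89.4177017211914)
crank 0.94 [-140.9   63.8]
keeper_knob 0.74 [42.7 43.9]
keeper_pivot 0.81 [51.6  0.4]
long_stop 0.77 [15.4  2.1]
[577.2  -3.8  54.4] [-38.6  12.4]
```

Emit:
{"fn": "drive_tool", "kwargs": {"deltas": [{"gripper": 0,"dx": 0,"dy": 0.3,"dz": 0,"rx": 0,"ry": 0,"rz": 0},{"gripper": 0,"dx": 0,"dy": 0.6,"dz": 0,"rx": 0,"ry": 0,"rz": 0},{"gripper": 0,"dx": 0,"dy": 0.8,"dz": 0,"rx": 0,"ry": 0,"rz": 0},{"gripper": 0,"dx": 0,"dy": 0.9,"dz": 0,"rx": 0,"ry": 0,"rz": 0},{"gripper": 0,"dx": 0,"dy": 1.0,"dz": 0,"rx": 0,"ry": 0,"rz": 0},{"gripper": 0,"dx": 0,"dy": 1.0,"dz": 0,"rx": 0,"ry": 0,"rz": 0}]}}

```text
time_s: 17.27
eef_pos: [586.8, -5.2, 54.3]
orientation: [-2.367, -2.065, 0.001]
ft_force: [-5.4, 1.5, 6.1]
width: 0.1
grip_force: 3.7
```

Emit:
{"fn": "drive_tool", "kwargs": {"deltas": [{"gripper": 0,"dx": 0,"dy": 0.1,"dz": 0,"rx": 0,"ry": 0,"rz": 0},{"gripper": 0,"dx": 0,"dy": 0.1,"dz": 0,"rx": 0,"ry": 0,"rz": 0},{"gripper": 0,"dx": 0,"dy": 0.1,"dz": 0,"rx": 0,"ry": 0,"rz": 0}]}}

```text
time_s: 17.65
eef_pos: [587.5, -5.3, 54.3]
orientation: [-2.367, -2.064, 0.002]
ft_force: [-6.7, 1.0, 7.4]
width: 0.2
grip_force: 4.5
```

Emit:
{"fn": "drive_tool", "kwargs": {"deltas": [{"gripper": 0,"dx": 0,"dy": 0.1,"dz": 0,"rx": 0,"ry": 0,"rz": 0},{"gripper": 0,"dx": 0,"dy": 0.15,"dz": 0,"rx": 0,"ry": 0,"rz": 0},{"gripper": 0,"dx": 0,"dy": 0.15,"dz": 0,"rx": 0,"ry": 0,"rz": 0}]}}

```text
time_s: 18.02
eef_pos: [588.2, -5.5, 54.3]
orientation: [-2.365, -2.063, 0.005]
ft_force: [-12.5, 0.2, 10.0]
width: 0.2
grip_force: 7.3
```

```bash
python3 barfit.py; python3 -c "
from h import *
f=grab('wrist');save(f,'w6.png')
print(ctrl.get_state()['ft_force'])
p,r=pose();print(p,np.array([[np.cos(YAW),np.sin(YAW)],[-np.sin(YAW),np.cos(YAW)]])@(p[:2]-nest(0,0)))"
```

```text
0.88 nest frame rect ((-0.7472915649414062, 32.82244110107422), (31.66556739807129, 73.13441467285156), 0.07928204536437988)
crank 0.9 [-141.2   63.8]
keeper_knob 0.73 [43.5 42.8]
keeper_pivot 0.9 [52.1  0.2]
long_stop 0.62 [13.9  3. ]
[-11.9   0.3  10.7]
[588.1  -5.5  54.2] [-27.5  12.2]
```

View pics/w6.png

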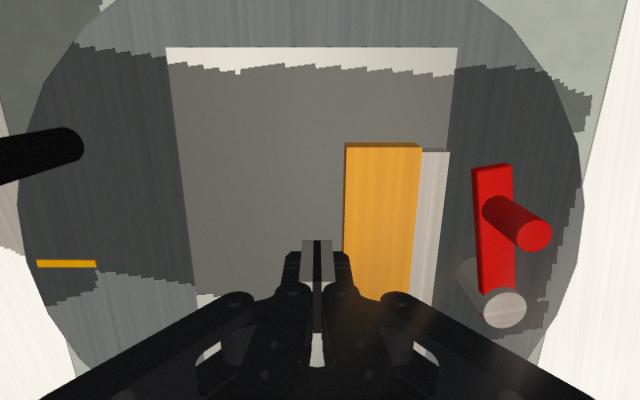

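The bar lies flush against the long stop, with no gap at px (421,200). Next I push its +y end towards the end stop.

Emit:
{"fn": "drive_tool", "kwargs": {"deltas": [{"gripper": 0,"dx": 0,"dy": -1,"dz": 0,"rx": 0,"ry": 0,"rz": 0},{"gripper": 0,"dx": 0,"dy": -1,"dz": -2,"rx": 0,"ry": 0,"rz": 0},{"gripper": 0,"dx": 0,"dy": -1,"dz": -4,"rx": 0,"ry": 0,"rz": 0},{"gripper": 0,"dx": 3,"dy": 0,"dz": -4,"rx": 0,"ry": 0,"rz": 0},{"gripper": 0,"dx": 6,"dy": 2,"dz": -4,"rx": 0,"ry": 0,"rz": 0},{"gripper": 0,"dx": 8.2,"dy": 2.4,"dz": -4,"rx": 0,"ry": 0,"rz": 0},{"gripper": 0,"dx": 8.2,"dy": 2.4,"dz": -4,"rx": 0,"ry": 0,"rz": 0},{"gripper": 0,"dx": 8.2,"dy": 2.4,"dz": -2,"rx": 0,"ry": 0,"rz": 0},{"gripper": 0,"dx": 8.2,"dy": 2.4,"dz": 0,"rx": 0,"ry": 0,"rz": 0},{"gripper": 0,"dx": 8.2,"dy": 2.4,"dz": 0,"rx": 0,"ry": 0,"rz": 0},{"gripper": 0,"dx": 7.7,"dy": 2.4,"dz": 0,"rx": 0,"ry": 0,"rz": 0},{"gripper": 0,"dx": 7.3,"dy": 2.4,"dz": 0,"rx": 0,"ry": 0,"rz": 0},{"gripper": 0,"dx": 6.9,"dy": 2.4,"dz": 0,"rx": 0,"ry": 0,"rz": 0},{"gripper": 0,"dx": 6.5,"dy": 2.4,"dz": 0,"rx": 0,"ry": 0,"rz": 0},{"gripper": 0,"dx": 6.2,"dy": 2.4,"dz": 0,"rx": 0,"ry": 0,"rz": 0},{"gripper": 0,"dx": 6.0,"dy": 2.4,"dz": 0,"rx": 0,"ry": 0,"rz": 0},{"gripper": 0,"dx": 6.0,"dy": 2.4,"dz": 0,"rx": 0,"ry": 0,"rz": 0}]}}

```text
time_s: 20.65
eef_pos: [621.6, 50.7, 54.4]
orientation: [2.368, 2.065, 0.0]
ft_force: [-0.9, 2.3, 1.5]
width: -0.0
grip_force: 1.2
```

```bash
python3 -c "
from h import *
p,r=pose();print(ctrl.get_state()['ft_force'],p,np.array([[np.cos(YAW),np.sin(YAW)],[-np.sin(YAW),np.cos(YAW)]])@(p[:2]-nest(0,0)))"
```

```text
[-0.9  2.3  1.5] [621.6  50.7  54.4] [-2.  72.5]
```

Emit:
{"fn": "drive_tool", "kwargs": {"deltas": [{"gripper": 0,"dx": -0.2,"dy": -0.1,"dz": 0,"rx": 0,"ry": 0,"rz": 0},{"gripper": 0,"dx": -0.35,"dy": -0.1,"dz": 0,"rx": 0,"ry": 0,"rz": 0},{"gripper": 0,"dx": -0.45,"dy": -0.1,"dz": 0,"rx": 0,"ry": 0,"rz": 0},{"gripper": 0,"dx": -0.5,"dy": -0.1,"dz": 0,"rx": 0,"ry": 0,"rz": 0},{"gripper": 0,"dx": -0.5,"dy": -0.1,"dz": 0,"rx": 0,"ry": 0,"rz": 0}]}}

```text
time_s: 21.28
eef_pos: [619.9, 45.8, 54.4]
orientation: [2.368, 2.065, 0.0]
ft_force: [1.3, 4.2, 3.3]
width: 0.0
grip_force: 2.0
```

Emit:
{"fn": "drive_tool", "kwargs": {"deltas": [{"gripper": 0,"dx": -0.1,"dy": 0,"dz": 0,"rx": 0,"ry": 0,"rz": 0},{"gripper": 0,"dx": -0.1,"dy": 0,"dz": 0,"rx": 0,"ry": 0,"rz": 0},{"gripper": 0,"dx": -0.1,"dy": 0,"dz": 0,"rx": 0,"ry": 0,"rz": 0}]}}

```text
time_s: 21.65
eef_pos: [619.8, 44.8, 54.3]
orientation: [2.368, 2.065, 0.0]
ft_force: [1.1, 3.4, 3.7]
width: -0.0
grip_force: 2.0
```

Emit:
{"fn": "drive_tool", "kwargs": {"deltas": [{"gripper": 0,"dx": -0.1,"dy": 0,"dz": 0,"rx": 0,"ry": 0,"rz": 0},{"gripper": 0,"dx": -0.1,"dy": 0,"dz": 0,"rx": 0,"ry": 0,"rz": 0},{"gripper": 0,"dx": -0.1,"dy": 0,"dz": 0,"rx": 0,"ry": 0,"rz": 0}]}}

```text
time_s: 22.02
eef_pos: [619.5, 43.8, 54.3]
orientation: [2.368, 2.065, -0.0]
ft_force: [0.7, 3.8, 3.8]
width: -0.2
grip_force: 1.9
```

Emit:
{"fn": "drive_tool", "kwargs": {"deltas": [{"gripper": 0,"dx": -0.1,"dy": 0,"dz": 0,"rx": 0,"ry": 0,"rz": 0},{"gripper": 0,"dx": -0.15,"dy": 0,"dz": 0,"rx": 0,"ry": 0,"rz": 0},{"gripper": 0,"dx": -0.15,"dy": 0,"dz": 0,"rx": 0,"ry": 0,"rz": 0}]}}

```text
time_s: 22.4
eef_pos: [619.4, 43.2, 54.3]
orientation: [-2.367, -2.064, -0.002]
ft_force: [2.7, 8.5, 2.4]
width: -0.3
grip_force: 4.2
```

Emit:
{"fn": "drive_tool", "kwargs": {"deltas": [{"gripper": 0,"dx": -0.1,"dy": 0,"dz": 0,"rx": 0,"ry": 0,"rz": 0},{"gripper": 0,"dx": -0.1,"dy": 0,"dz": 0,"rx": 0,"ry": 0,"rz": 0},{"gripper": 0,"dx": -0.1,"dy": 0,"dz": 0,"rx": 0,"ry": 0,"rz": 0}]}}

```text
time_s: 22.78
eef_pos: [619.4, 43.0, 54.3]
orientation: [-2.366, -2.064, -0.004]
ft_force: [3.2, 12.5, 2.6]
width: 0.1
grip_force: 6.4
```

Emit:
{"fn": "drive_tool", "kwargs": {"deltas": [{"gripper": 0,"dx": 0.6,"dy": 0,"dz": 0,"rx": 0,"ry": 0,"rz": 0},{"gripper": 0,"dx": 1.2,"dy": 0,"dz": -1,"rx": 0,"ry": 0,"rz": 0},{"gripper": 0,"dx": 1.2,"dy": 0,"dz": -4,"rx": 0,"ry": 0,"rz": 0},{"gripper": 0,"dx": -3,"dy": -3,"dz": -6,"rx": 0,"ry": 0,"rz": 0},{"gripper": 0,"dx": -6.5,"dy": -5,"dz": -6,"rx": 0,"ry": 0,"rz": 0},{"gripper": 0,"dx": -6.5,"dy": -5,"dz": -6,"rx": 0,"ry": 0,"rz": 0},{"gripper": 0,"dx": -6.5,"dy": -5,"dz": -6,"rx": 0,"ry": 0,"rz": 0},{"gripper": 0,"dx": -6.5,"dy": -5,"dz": -6,"rx": 0,"ry": 0,"rz": 0}]}}

```text
time_s: 23.78
eef_pos: [561.2, -15.6, 114.2]
orientation: [2.367, 2.066, -0.0]
ft_force: [0.0, 0.1, -0.5]
width: 0.1
grip_force: 0.0
```

```bash
python3 barfit.py; python3 - <<'E'
from h import *
f=grab('wrist');save(f,'w7.png'); y=YAW+np.pi/2
p,r=pose();print(p,yaw_of(r)-y,np.array([[np.cos(YAW),np.sin(YAW)],[-np.sin(YAW),np.cos(YAW)]])@(p[:2]-nest(0,0)))
for a in((-45,0,54),(-27.5,0,54)): plan([*nest(a[0],a[1]),a[2]],y)
E
```

```text
0.9 nest frame rect ((-1.6113252639770508, 0.3669166564941406), (32.65484619140625, 111.76205444335938), 0.5660755038261414)
crank 0.62 [-142.1   62.7]
keeper_knob 0.95 [44.2 44.3]
keeper_pivot 0.83 [52.5 -0.1]
end_stop 0.58 [ -3.4 -58.1]
long_stop 0.63 [14.6  2.3]
axis 0.74 [-34.    5.7]
[560.9 -16.2 114.3] 0.0006197530741416379 [-53.   -2.1]
plan [0.2 0.8 6. ] [0. 0. 0.]
plan [0.2 2.5 6. ] [0. 0. 0.]
```

View pics/w7.png

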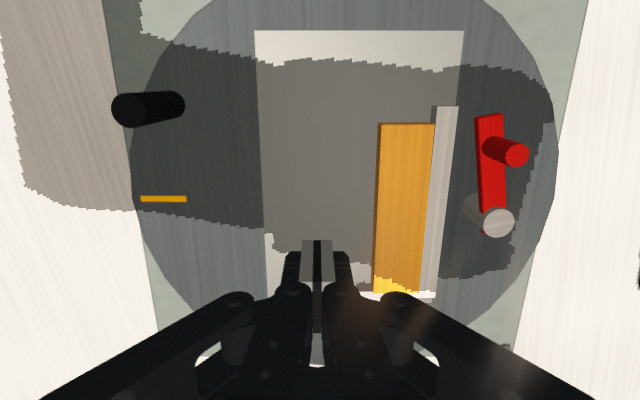

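The bar touches the end stop (px 400,295), but a sliver seems to remain along the long stop at its far end (435,130). I'll press it towards +x again.

Emit:
{"fn": "drive_tool", "kwargs": {"deltas": [{"gripper": 0,"dx": 0.7,"dy": 0.2,"dz": 3,"rx": 0,"ry": 0,"rz": 0},{"gripper": 0,"dx": 0.7,"dy": 0.8,"dz": 5,"rx": 0,"ry": 0,"rz": 0},{"gripper": 0,"dx": 0.7,"dy": 0.8,"dz": 6,"rx": 0,"ry": 0,"rz": 0},{"gripper": 0,"dx": 0.7,"dy": 0.8,"dz": 6,"rx": 0,"ry": 0,"rz": 0},{"gripper": 0,"dx": 0.7,"dy": 1.4,"dz": 6,"rx": 0,"ry": 0,"rz": 0},{"gripper": 0,"dx": 0.7,"dy": 1.9,"dz": 6,"rx": 0,"ry": 0,"rz": 0},{"gripper": 0,"dx": 0.7,"dy": 2.2,"dz": 6,"rx": 0,"ry": 0,"rz": 0},{"gripper": 0,"dx": 0.7,"dy": 2.4,"dz": 6,"rx": 0,"ry": 0,"rz": 0},{"gripper": 0,"dx": 0.7,"dy": 2.5,"dz": 6,"rx": 0,"ry": 0,"rz": 0},{"gripper": 0,"dx": 0.7,"dy": 2.5,"dz": 6,"rx": 0,"ry": 0,"rz": 0}]}}

```text
time_s: 25.52
eef_pos: [586.2, -12.6, 54.3]
orientation: [-2.367, -2.064, 0.001]
ft_force: [-3.5, 0.7, 2.8]
width: -0.0
grip_force: 2.1
```

Emit:
{"fn": "drive_tool", "kwargs": {"deltas": [{"gripper": 0,"dx": 0,"dy": 0.1,"dz": 0,"rx": 0,"ry": 0,"rz": 0},{"gripper": 0,"dx": 0,"dy": 0.1,"dz": 0,"rx": 0,"ry": 0,"rz": 0},{"gripper": 0,"dx": 0,"dy": 0.1,"dz": 0,"rx": 0,"ry": 0,"rz": 0}]}}

```text
time_s: 25.9
eef_pos: [586.9, -12.6, 54.2]
orientation: [-2.366, -2.064, 0.002]
ft_force: [-6.5, 1.1, 3.3]
width: 0.1
grip_force: 3.6
```

Emit:
{"fn": "drive_tool", "kwargs": {"deltas": [{"gripper": 0,"dx": 0,"dy": 0.1,"dz": 0,"rx": 0,"ry": 0,"rz": 0},{"gripper": 0,"dx": 0,"dy": 0.15,"dz": 0,"rx": 0,"ry": 0,"rz": 0},{"gripper": 0,"dx": 0,"dy": 0.15,"dz": 0,"rx": 0,"ry": 0,"rz": 0}]}}

```text
time_s: 26.28
eef_pos: [587.2, -12.6, 54.1]
orientation: [-2.364, -2.063, 0.005]
ft_force: [-12.8, 1.7, 8.6]
width: -0.0
grip_force: 7.6
```

Emit:
{"fn": "drive_tool", "kwargs": {"deltas": [{"gripper": 0,"dx": 0,"dy": 0.05,"dz": 0,"rx": 0,"ry": 0,"rz": 0},{"gripper": 0,"dx": 0,"dy": 0.1,"dz": 0,"rx": 0,"ry": 0,"rz": 0},{"gripper": 0,"dx": 0,"dy": 0.1,"dz": 0,"rx": 0,"ry": 0,"rz": 0}]}}

```text
time_s: 26.65
eef_pos: [587.3, -12.6, 54.1]
orientation: [-2.363, -2.062, 0.008]
ft_force: [-18.2, 0.9, 10.5]
width: -0.2
grip_force: 10.3
```

```bash
python3 barfit.py; python3 - <<'E'
from h import *
p,r=pose();print(p,np.array([[np.cos(YAW),np.sin(YAW)],[-np.sin(YAW),np.cos(YAW)]])@(p[:2]-nest(0,0)))
E
```

```text
0.57 nest frame rect ((-0.4454841613769531, 23.272550582885742), (31.589696884155273, 68.80174255371094), 0.6606836915016174)
crank 0.69 [-141.4   63.8]
keeper_knob 0.83 [43.5 43.4]
keeper_pivot 0.98 [53.  -1.5]
long_stop 0.8 [14.2  1.6]
axis 0.91 [-35.    5.8]
[587.3 -12.6  54.1] [-27.3   5.1]
```

```bash
python3 - <<'E'
from h import *
th=0.215; y=YAW+np.pi/2+th
b=plan([*nest(53-45*np.sin(th),45*np.cos(th)),125],y)
b=(b[0]+[0,0,-49],b[1])
for t in np.arange(0.215,1.76,0.15).tolist()+[1.78]:
    print(round(t,3)); plan([*nest(53-45*np.sin(t),45*np.cos(t)),76],YAW+np.pi/2+t,b)
E
```

```text
plan [ 3.9  7.  -7.2] [ -0.4  -0.1 -12.3]
0.215
plan [0. 0. 0.] [0. 0. 0.]
0.365
plan [-0.1 -0.7 -0. ] [ 0.   0.  -8.6]
0.515
plan [-0.2 -1.3 -0. ] [  0.    0.  -17.2]
0.665
plan [-0.5 -2.  -0. ] [ -0.    0.  -25.8]
0.815
plan [-0.8 -2.5 -0. ] [ -0.    0.  -34.4]
0.965
plan [-1.2 -3.1 -0. ] [ -0.   0. -43.]
1.115
plan [-1.7 -3.5 -0. ] [ -0.    0.  -51.6]
1.265
plan [-2.3 -3.9 -0. ] [ -0.    0.  -60.2]
1.415
plan [-2.9 -4.2 -0. ] [ -0.    0.  -68.8]
1.565
plan [-3.5 -4.4 -0. ] [ -0.    0.  -77.3]
1.715
plan [-4.2 -4.5 -0. ] [ -0.    0.  -85.9]
1.78
plan [-4.5 -4.5 -0. ] [ -0.    0.  -89.7]
```

Emit:
{"fn": "drive_tool", "kwargs": {"deltas": [{"gripper": 0,"dx": 0,"dy": -0.7,"dz": 0,"rx": 0,"ry": 0,"rz": 0},{"gripper": 0,"dx": 0,"dy": -1.5,"dz": -1,"rx": 0,"ry": 0,"rz": 0},{"gripper": 0,"dx": 0,"dy": -1.5,"dz": -5,"rx": 0,"ry": 0,"rz": 0},{"gripper": 0.33,"dx": 0,"dy": -0.5,"dz": -7.2,"rx": 0,"ry": 0,"rz": -4},{"gripper": 0.33,"dx": 2,"dy": 4,"dz": -7.2,"rx": 0,"ry": 0,"rz": -9},{"gripper": 0.33,"dx": 3.9,"dy": 6.9,"dz": -7.2,"rx": 0,"ry": 0,"rz": -12.3},{"gripper": 0.33,"dx": 3.9,"dy": 6.9,"dz": -7.2,"rx": 0,"ry": 0,"rz": -12.3},{"gripper": 0.33,"dx": 3.9,"dy": 6.9,"dz": -7.2,"rx": 0,"ry": 0,"rz": -12.3},{"gripper": 0.33,"dx": 3.9,"dy": 6.9,"dz": -7.2,"rx": 0,"ry": 0,"rz": -12.3}]}}

```text
time_s: 28.22
eef_pos: [663.2, 15.6, 126.8]
orientation: [2.134, 2.305, 0.0]
ft_force: [0.4, 0.3, 0.6]
width: 28.1
grip_force: 0.0
```

```bash
python3 barfit.py; python3 - <<'E'
from h import *
f=grab('wrist');save(f,'w8.png')
p,r=pose();print(p,yaw_of(r)-YAW-np.pi/2,np.array([[np.cos(YAW),np.sin(YAW)],[-np.sin(YAW),np.cos(YAW)]])@(p[:2]-nest(0,0)))
th=.215;plan([*nest(53-45*np.sin(th),45*np.cos(th)),76],YAW+np.pi/2+th)
E
```

```text
0.69 nest frame rect ((-0.06612014770507812, 9.70223617553711), (97.91378784179688, 30.439239501953125), 89.95352172851562)
crank 0.56 [-141.    62.8]
keeper_knob 0.92 [43.5 42.7]
keeper_pivot 0.65 [53.5  0. ]
long_stop 0.56 [13.2  1.1]
axis 0.96 [-34.2   6.8]
[663.7  16.1 126.3] 0.21522252908428863 [44.4 43.9]
plan [ 0.  -0.1  5. ] [-0.  0.  0.]
```

View pics/w8.png

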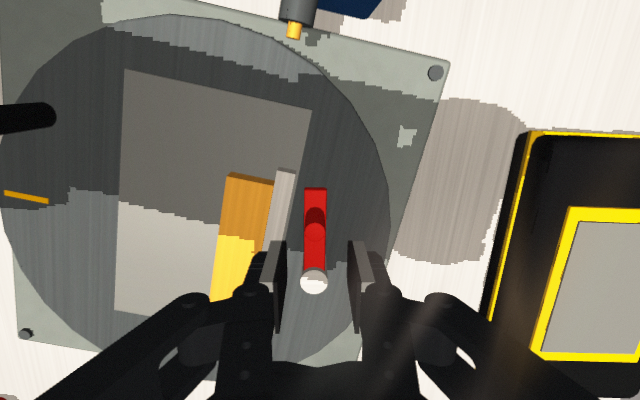

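The knob at (315,230) sits midway between the open fingers, and the bar still lies against the stops. Lowering and sweeping the keeper.

Emit:
{"fn": "drive_tool", "kwargs": {"deltas": [{"gripper": 0.33,"dx": 0,"dy": -0.1,"dz": 2,"rx": 0,"ry": 0,"rz": 0},{"gripper": 0.33,"dx": 0,"dy": -0.1,"dz": 4,"rx": 0,"ry": 0,"rz": 0},{"gripper": 0.33,"dx": 0,"dy": -0.1,"dz": 5,"rx": 0,"ry": 0,"rz": 0},{"gripper": 0.33,"dx": 0,"dy": -0.1,"dz": 5,"rx": 0,"ry": 0,"rz": 0},{"gripper": 0.33,"dx": 0,"dy": -0.1,"dz": 5,"rx": 0,"ry": 0,"rz": 0},{"gripper": 0.33,"dx": -0.1,"dy": -0.8,"dz": 5,"rx": 0,"ry": 0,"rz": -8.6},{"gripper": 0.33,"dx": -0.2,"dy": -1.4,"dz": 5,"rx": 0,"ry": 0,"rz": -17.2},{"gripper": 0.33,"dx": -0.5,"dy": -2.1,"dz": 5,"rx": 0,"ry": 0,"rz": -25.8},{"gripper": 0.33,"dx": -0.8,"dy": -2.6,"dz": 5,"rx": 0,"ry": 0,"rz": -34.4},{"gripper": 0.33,"dx": -1.2,"dy": -3.2,"dz": 5,"rx": 0,"ry": 0,"rz": -43},{"gripper": 0.33,"dx": -1.7,"dy": -3.6,"dz": 5,"rx": 0,"ry": 0,"rz": -51.6},{"gripper": 0.33,"dx": -2.3,"dy": -4,"dz": 5,"rx": 0,"ry": 0,"rz": -60.2},{"gripper": 0.33,"dx": -2.9,"dy": -4.3,"dz": 5,"rx": 0,"ry": 0,"rz": -68.8},{"gripper": 0.33,"dx": -3.5,"dy": -4.5,"dz": 5,"rx": 0,"ry": 0,"rz": -77.3},{"gripper": 0.33,"dx": -3.5,"dy": -4.5,"dz": 5,"rx": 0,"ry": 0,"rz": -77.3},{"gripper": 0.33,"dx": -3.5,"dy": -4.5,"dz": 5,"rx": 0,"ry": 0,"rz": -77.3}]}}

```text
time_s: 30.72
eef_pos: [621.8, -22.2, 76.7]
orientation: [0.229, 3.132, -0.0]
ft_force: [0.5, 1.1, 0.1]
width: 28.4
grip_force: 0.0
```

```bash
python3 barfit.py; python3 - <<'E'
from h import *
p,r=pose();print(p,yaw_of(r)-YAW-np.pi/2,np.array([[np.cos(YAW),np.sin(YAW)],[-np.sin(YAW),np.cos(YAW)]])@(p[:2]-nest(0,0)))
E
```

```text
0.66 nest frame rect ((-2.3097496032714844, -0.1602935791015625), (33.83879089355469, 110.17670440673828), 0.030114805325865746)
keeper_knob 0.93 [9.1 8.4]
keeper_pivot 0.67 [52.8 -0.2]
end_stop 0.55 [ -2.1 -54.9]
long_stop 0.91 [14.2  2.1]
nest 0.65 [-0.2 -1. ]
axis 0.76 [-35.2   6.1]
[621.6 -22.3  76.3] 1.564184150520627 [8.  0.1]
```

Emit:
{"fn": "drive_tool", "kwargs": {"deltas": [{"gripper": 0.33,"dx": 0,"dy": -0.4,"dz": 0,"rx": 0,"ry": 0,"rz": 0},{"gripper": 0.33,"dx": 0,"dy": -0.7,"dz": 0,"rx": 0,"ry": 0,"rz": 0},{"gripper": 0.33,"dx": 0,"dy": -0.9,"dz": 0,"rx": 0,"ry": 0,"rz": 0},{"gripper": 0.33,"dx": 0,"dy": -0.9,"dz": 0,"rx": 0,"ry": 0,"rz": 0}]}}

```text
time_s: 31.68
eef_pos: [620.3, -31.5, 76.3]
orientation: [0.225, 3.133, -0.0]
ft_force: [0.1, -0.4, -0.1]
width: 28.1
grip_force: 0.0
```

Emit:
{"fn": "drive_tool", "kwargs": {"deltas": [{"gripper": 0.33,"dx": 0,"dy": -0.1,"dz": 0,"rx": 0,"ry": 0,"rz": 0},{"gripper": 0.33,"dx": 0,"dy": -0.1,"dz": 0,"rx": 0,"ry": 0,"rz": 0},{"gripper": 0.33,"dx": 0,"dy": -0.1,"dz": 0,"rx": 0,"ry": 0,"rz": 0}]}}

```text
time_s: 32.05
eef_pos: [620.3, -31.9, 76.3]
orientation: [0.225, 3.133, 0.0]
ft_force: [1.5, 3.0, 0.3]
width: 28.2
grip_force: 1.6
```

```bash
python3 barfit.py; python3 - <<'E'
from h import *
f=grab('wrist');save(f,'w9.png')
p,r=pose();y=yaw_of(r)
# crank approach: post frame, closing line along tangent; start angle 150.26deg
a0=np.arctan2(60,-105)
print(p,y,"q6",ctrl.get_state()["q"][5])
for z in(130,): plan([*p[:2],z],y)
for off in(0,np.pi/2,-np.pi/2,np.pi/4): 
    plan([*fx(-105,60),130],YAW+a0+off)
E
```

```text
0.91 nest frame rect ((-2.7240829467773438, -0.06707382202148438), (110.06885528564453, 34.354713439941406), 89.69395446777344)
keeper_knob 0.96 [ 8.9 -1.7]
keeper_pivot 0.91 [51.4  0.2]
end_stop 0.97 [ -5.2 -54.1]
long_stop 0.78 [15.2  1.5]
nest 0.64 [0.9 0. ]
axis 0.94 [-36.5   5.8]
[620.2 -32.   76.3] 2.9982087678041167 q6 -1.6676600544486058
plan [-0.   0.  -5.4] [0. 0. 0.]
plan [14.8  7.4 -5.4] [ 0.   0.  29.4]
plan [14.8  7.4 -5.4] [  0.    0.  -60.6]
plan [14.8  7.4 -5.4] [  0.   -0.  119.4]
plan [14.8  7.4 -5.4] [  0.    0.  -15.6]
```

View pics/w9.png

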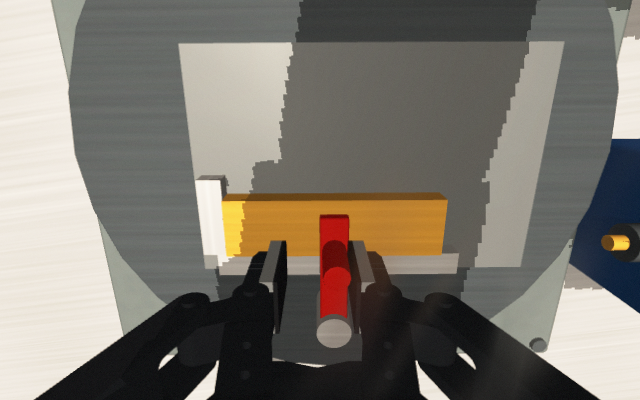

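The keeper is across the bar at (335,245), and the bar sits against the end stop (left, 222) and the long stop. Next, the crank.

```bash
python3 - <<'E'
from h import *
a0=np.arctan2(60,-105)
plan([*fx(-105.5,59.5),130],2.3)
E
```

```text
plan [14.9  7.3 -5.4] [ 0.  0. 40.]
```

Emit:
{"fn": "drive_tool", "kwargs": {"deltas": [{"gripper": 0.33,"dx": 0,"dy": 0.5,"dz": 0,"rx": 0,"ry": 0,"rz": 0},{"gripper": 0.33,"dx": 0,"dy": 0.6,"dz": -1.5,"rx": 0,"ry": 0,"rz": 0},{"gripper": 0.4,"dx": 0,"dy": 0.6,"dz": -5,"rx": 0,"ry": 0,"rz": 0},{"gripper": 0.4,"dx": 2,"dy": 1.5,"dz": -5.4,"rx": 0,"ry": 0,"rz": 8},{"gripper": 0.4,"dx": 6,"dy": 3.5,"dz": -5.4,"rx": 0,"ry": 0,"rz": 17},{"gripper": 0.4,"dx": 10,"dy": 5.5,"dz": -5.4,"rx": 0,"ry": 0,"rz": 26},{"gripper": 0.4,"dx": 13,"dy": 6.8,"dz": -5.4,"rx": 0,"ry": 0,"rz": 34},{"gripper": 0.4,"dx": 14.9,"dy": 7.4,"dz": -5.4,"rx": 0,"ry": 0,"rz": 40},{"gripper": 0.4,"dx": 14.9,"dy": 7.4,"dz": -5.4,"rx": 0,"ry": 0,"rz": 40},{"gripper": 0.4,"dx": 14.9,"dy": 7.4,"dz": -5.4,"rx": 0,"ry": 0,"rz": 40},{"gripper": 0.4,"dx": 14.9,"dy": 7.4,"dz": -5.4,"rx": 0,"ry": 0,"rz": 40}]}}

```text
time_s: 33.92
eef_pos: [483.9, 61.9, 130.4]
orientation: [1.282, 2.867, -0.0]
ft_force: [0.6, -0.3, -0.4]
width: 34.3
grip_force: 0.0
```

```bash
python3 - <<'E'
from h import *
f=grab('wrist');save(f,'w10.png')
p,r=pose(); print(p,yaw_of(r))
for l in ctrl.landmark_of("wrist","crank"): print(l["uv"],l["p"],atz(f,l["uv"],75)[:2],fx(-105,60))
for x in ctrl.trace("wrist","crank"): print(x["p"],x["box"])
a0=np.arctan2(60,-105)
b=plan([*fx(-105.5,59.5),65],2.3)
b=(p,r)
for d in np.linspace(0,90,13):
    a=a0+np.radians(d); plan([*fx(121*np.cos(a),121*np.sin(a)),65],2.3+.85*np.radians(d),b)
E
```

```text
[483.7  61.9 130.3] 2.3002920582319044
[313.9, 216.8] 0.62 [484.6  60.4] [483.9  62.2]
0.63 [169.4, 165.7, 346.4, 232.8]
plan [-0.  -0.   6.5] [-0. -0.  0.]
plan [0.  0.  6.5] [-0.  0.  0.]
plan [-0.4 -1.5  6.5] [-0.   0.  -6.4]
plan [-1.  -3.   6.5] [ -0.    0.  -12.7]
plan [-1.7 -4.4  6.5] [ -0.    0.  -19.1]
plan [-2.7 -5.6  6.5] [ -0.    0.  -25.5]
plan [-3.8 -6.8  6.5] [ -0.    0.  -31.9]
plan [-5.  -7.7  6.5] [ -0.    0.  -38.2]
plan [-6.4 -8.5  6.5] [ -0.    0.  -44.6]
plan [-7.9 -9.2  6.5] [ -0.   0. -51.]
plan [-9.4 -9.6  6.5] [ -0.    0.  -57.4]
plan [-10.9  -9.8   6.5] [ -0.    0.  -63.7]
plan [-12.5  -9.8   6.5] [ -0.    0.  -70.1]
plan [-14.1  -9.6   6.5] [ -0.    0.  -76.5]
```

View pics/w10.png

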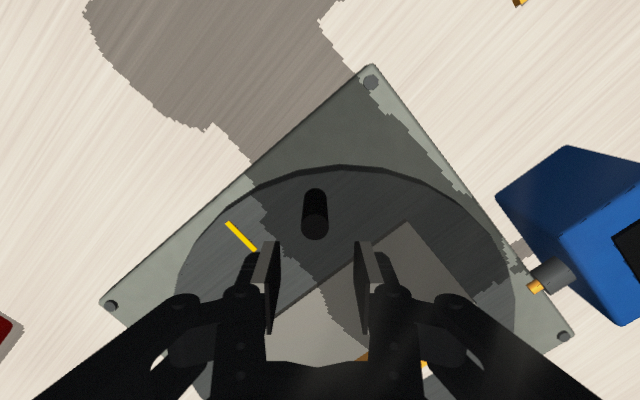

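The post at (314,215) lies midway between the open fingers. That was the 11th picture I viewed, one over the limit of 10, so from here I rely on numbers only.

Emit:
{"fn": "drive_tool", "kwargs": {"deltas": [{"gripper": 0.4,"dx": 0,"dy": 0,"dz": 3,"rx": 0,"ry": 0,"rz": 0},{"gripper": 0.4,"dx": 0,"dy": 0,"dz": 6,"rx": 0,"ry": 0,"rz": 0},{"gripper": 0.4,"dx": 0,"dy": 0,"dz": 6.5,"rx": 0,"ry": 0,"rz": 0},{"gripper": 0.4,"dx": 0,"dy": 0,"dz": 6.5,"rx": 0,"ry": 0,"rz": 0},{"gripper": 0.4,"dx": -0.1,"dy": -0.5,"dz": 6.5,"rx": 0,"ry": 0,"rz": -2},{"gripper": 0.4,"dx": -0.2,"dy": -1.0,"dz": 6.5,"rx": 0,"ry": 0,"rz": -4},{"gripper": 0.4,"dx": -0.4,"dy": -1.5,"dz": 6.5,"rx": 0,"ry": 0,"rz": -6.4},{"gripper": 0.4,"dx": -0.7,"dy": -2.3,"dz": 6.5,"rx": 0,"ry": 0,"rz": -9.5},{"gripper": 0.4,"dx": -1.0,"dy": -3.0,"dz": 6.5,"rx": 0,"ry": 0,"rz": -12.7},{"gripper": 0.4,"dx": -1.3,"dy": -3.7,"dz": 6.5,"rx": 0,"ry": 0,"rz": -16},{"gripper": 0.4,"dx": -1.7,"dy": -4.4,"dz": 6.5,"rx": 0,"ry": 0,"rz": -19.1},{"gripper": 0.4,"dx": -2.2,"dy": -5.0,"dz": 6.5,"rx": 0,"ry": 0,"rz": -22.3},{"gripper": 0.4,"dx": -2.7,"dy": -5.6,"dz": 6.5,"rx": 0,"ry": 0,"rz": -25.5},{"gripper": 0.4,"dx": -3.2,"dy": -6.2,"dz": 6.5,"rx": 0,"ry": 0,"rz": -28.7},{"gripper": 0.4,"dx": -3.8,"dy": -6.8,"dz": 6.5,"rx": 0,"ry": 0,"rz": -31.9},{"gripper": 0.4,"dx": -4.4,"dy": -7.3,"dz": 6.5,"rx": 0,"ry": 0,"rz": -35},{"gripper": 0.4,"dx": -5.0,"dy": -7.7,"dz": 6.5,"rx": 0,"ry": 0,"rz": -38.2},{"gripper": 0.4,"dx": -5.4,"dy": -8.0,"dz": 6.5,"rx": 0,"ry": 0,"rz": -40},{"gripper": 0.4,"dx": -5.4,"dy": -8.0,"dz": 6.5,"rx": 0,"ry": 0,"rz": -40}]}}

```text
time_s: 36.45
eef_pos: [460.2, -31.6, 66.4]
orientation: [0.226, 3.131, -0.001]
ft_force: [0.6, 0.3, -0.0]
width: 34.3
grip_force: 0.0
```

```bash
cat > crank.py <<'E'
from h import *
import sys
f=grab('wrist'); p,r=pose(); print(p,yaw_of(r),"q",ctrl.get_state()["q"],ctrl.get_state()["ft_force"])
a0=np.arctan2(60,-105)
an=lambda q:np.degrees((np.arctan2(*(q-AX)[::-1])-YAW-a0)%(2*np.pi))
print("tool angle",an(p[:2]),"r",np.linalg.norm(p[:2]-AX))
for l in ctrl.landmark_of("wrist","crank"): q=atz(f,l["uv"],75)[:2]; print("post",l["p"],an(q),np.linalg.norm(q-AX))
b=(p,r)
for d in map(float,sys.argv[1:]):
    a=a0+np.radians(d)+YAW; print(d,end=" "); plan([*(AX+121*np.array([np.cos(a),np.sin(a)])),65],2.3+.85*np.radians(d),b)
E
python3 crank.py 50 55 60 65 70 75 80 85 90 95 100
```

```text
[460.2 -31.5  66.2] 2.9974849391846297 q [-0.3  0.4  1.9 -0.   0.9 -1.7] [ 0.1 -0.   0.8]
tool angle 47.02771758592319 r 121.15035492136911
post 0.96 42.93073562346943 121.01349444578416
50.0 plan [-0.2 -0.6  0.1] [-0.   0.1 -2.5]
55.0 plan [-0.6 -1.6  0.1] [-0.   0.1 -6.8]
60.0 plan [-1.1 -2.5  0.1] [ -0.    0.1 -11. ]
65.0 plan [-1.7 -3.4  0.1] [ -0.    0.1 -15.3]
70.0 plan [-2.4 -4.2  0.1] [ -0.    0.1 -19.5]
75.0 plan [-3.1 -5.   0.1] [ -0.    0.1 -23.8]
80.0 plan [-3.9 -5.7  0.1] [ -0.1   0.1 -28. ]
85.0 plan [-4.7 -6.3  0.1] [ -0.1   0.1 -32.3]
90.0 plan [-5.6 -6.9  0.1] [ -0.1   0.1 -36.5]
95.0 plan [-6.6 -7.3  0.1] [ -0.1   0.1 -40.8]
100.0 plan [-7.5 -7.7  0.1] [ -0.1   0.1 -45. ]
```

Emit:
{"fn": "drive_tool", "kwargs": {"deltas": [{"gripper": 0.4,"dx": -0.2,"dy": -0.6,"dz": 0.1,"rx": 0,"ry": 0,"rz": -2.5},{"gripper": 0.4,"dx": -0.6,"dy": -1.6,"dz": 0.1,"rx": 0,"ry": 0,"rz": -6.8},{"gripper": 0.4,"dx": -1.1,"dy": -2.5,"dz": 0.1,"rx": 0,"ry": 0,"rz": -11},{"gripper": 0.4,"dx": -1.7,"dy": -3.4,"dz": 0.1,"rx": 0,"ry": 0,"rz": -15.3},{"gripper": 0.4,"dx": -2.4,"dy": -4.2,"dz": 0.1,"rx": 0,"ry": 0,"rz": -19.5},{"gripper": 0.4,"dx": -3.1,"dy": -5.0,"dz": 0.1,"rx": 0,"ry": 0,"rz": -23.8},{"gripper": 0.4,"dx": -3.9,"dy": -5.7,"dz": 0.1,"rx": 0,"ry": 0,"rz": -28},{"gripper": 0.4,"dx": -4.3,"dy": -6.0,"dz": 0.1,"rx": 0,"ry": 0,"rz": -30},{"gripper": 0.4,"dx": -4.7,"dy": -6.3,"dz": 0.1,"rx": 0,"ry": 0,"rz": -32.3},{"gripper": 0.4,"dx": -5.2,"dy": -6.6,"dz": 0.1,"rx": 0,"ry": 0,"rz": -34.4},{"gripper": 0.4,"dx": -5.6,"dy": -6.9,"dz": 0.1,"rx": 0,"ry": 0,"rz": -36.5},{"gripper": 0.4,"dx": -5.6,"dy": -6.9,"dz": 0.1,"rx": 0,"ry": 0,"rz": -36.5}]}}

```text
time_s: 38.05
eef_pos: [505.3, -107.5, 64.4]
orientation: [-0.767, 3.046, -0.0]
ft_force: [-0.4, 1.2, -0.7]
width: 34.4
grip_force: 0.4
```

```bash
python3 crank.py 92 93 94 95 96 97
```

```text
[ 505.3 -107.5   64.5] -2.64885824339964 q [-0.4  0.5  1.7 -0.   0.9 -2.5] [ 0.  -0.1 -0.3]
tool angle 89.75745794216458 r 121.36728472687125
post 0.94 85.42958629576917 120.32144807673714
92.0 plan [-0.2 -0.4 -0.1] [-0.   0.  -1.7]
93.0 plan [-0.3 -0.6 -0.1] [-0.   0.  -2.6]
94.0 plan [-0.4 -0.8 -0.1] [-0.   0.  -3.4]
95.0 plan [-0.5 -1.  -0.1] [-0.   0.  -4.3]
96.0 plan [-0.6 -1.2 -0.1] [-0.   0.  -5.1]
97.0 plan [-0.7 -1.3 -0.1] [-0.  0. -6.]
```

No rotation needed for the last 4°.

Emit:
{"fn": "drive_tool", "kwargs": {"deltas": [{"gripper": 0.4,"dx": -0.1,"dy": -0.2,"dz": 0,"rx": 0,"ry": 0,"rz": 0},{"gripper": 0.4,"dx": -0.2,"dy": -0.4,"dz": 0,"rx": 0,"ry": 0,"rz": 0},{"gripper": 0.4,"dx": -0.3,"dy": -0.6,"dz": 0,"rx": 0,"ry": 0,"rz": 0},{"gripper": 0.4,"dx": -0.4,"dy": -0.75,"dz": 0,"rx": 0,"ry": 0,"rz": 0},{"gripper": 0.4,"dx": -0.4,"dy": -0.85,"dz": 0,"rx": 0,"ry": 0,"rz": 0},{"gripper": 0.4,"dx": -0.4,"dy": -0.85,"dz": 0,"rx": 0,"ry": 0,"rz": 0}]}}

```text
time_s: 38.9
eef_pos: [513.0, -113.1, 64.2]
orientation: [-0.767, 3.046, -0.0]
ft_force: [-0.4, 3.6, -0.8]
width: 34.3
grip_force: 1.4
```

Emit:
{"fn": "drive_tool", "kwargs": {"deltas": [{"gripper": 0.4,"dx": -0.05,"dy": -0.1,"dz": 0,"rx": 0,"ry": 0,"rz": 0},{"gripper": 0.4,"dx": -0.05,"dy": -0.1,"dz": 0,"rx": 0,"ry": 0,"rz": 0},{"gripper": 0.4,"dx": -0.05,"dy": -0.1,"dz": 0,"rx": 0,"ry": 0,"rz": 0}]}}

```text
time_s: 39.28
eef_pos: [513.7, -113.7, 64.3]
orientation: [-0.767, 3.046, 0.0]
ft_force: [-1.0, 2.6, -2.2]
width: 34.2
grip_force: 1.7
```

```bash
python3 crank.py
```

```text
[ 513.7 -113.7   64.3] -2.6480119903102897 q [-0.4  0.5  1.7  0.   0.9 -2.5] [-0.4  3.  -1.1]
tool angle 94.70345343292733 r 121.6088979485522
post 0.75 90.07641844291201 120.8781368108786
```

Emit:
{"fn": "drive_tool", "kwargs": {"deltas": [{"gripper": 0.4,"dx": -0.05,"dy": -0.1,"dz": 0,"rx": 0,"ry": 0,"rz": 0},{"gripper": 0.4,"dx": -0.1,"dy": -0.15,"dz": 0,"rx": 0,"ry": 0,"rz": 0},{"gripper": 0.4,"dx": -0.1,"dy": -0.15,"dz": 0,"rx": 0,"ry": 0,"rz": 0}]}}

```text
time_s: 39.75
eef_pos: [514.2, -114.1, 64.2]
orientation: [0.767, -3.044, -0.003]
ft_force: [-5.8, 6.3, 3.1]
width: 33.9
grip_force: 4.0
```

Emit:
{"fn": "drive_tool", "kwargs": {"deltas": [{"gripper": 0.4,"dx": -0.05,"dy": -0.1,"dz": 0,"rx": 0,"ry": 0,"rz": 0},{"gripper": 0.4,"dx": -0.1,"dy": -0.15,"dz": 0,"rx": 0,"ry": 0,"rz": 0},{"gripper": 0.4,"dx": -0.1,"dy": -0.15,"dz": 0,"rx": 0,"ry": 0,"rz": 0}]}}

```text
time_s: 40.12
eef_pos: [514.3, -114.1, 63.9]
orientation: [0.767, -3.04, -0.007]
ft_force: [-12.4, 8.5, 8.1]
width: 34.3
grip_force: 7.3
```

At the limit: 15 N with no more travel. I back off, lift and check.

Emit:
{"fn": "drive_tool", "kwargs": {"deltas": [{"gripper": 0.4,"dx": 0.1,"dy": 0.4,"dz": 0,"rx": 0,"ry": 0,"rz": 0},{"gripper": 0.4,"dx": 0.3,"dy": 1.1,"dz": 0,"rx": 0,"ry": 0,"rz": 0},{"gripper": 0.4,"dx": 0.3,"dy": 1.1,"dz": 0,"rx": 0,"ry": 0,"rz": 0},{"gripper": 0.4,"dx": 0.3,"dy": 1.1,"dz": -3,"rx": 0,"ry": 0,"rz": 0},{"gripper": 0.4,"dx": 0.3,"dy": 1.1,"dz": -8,"rx": 0,"ry": 0,"rz": 0},{"gripper": 0.4,"dx": 0.3,"dy": 1.1,"dz": -14,"rx": 0,"ry": 0,"rz": 4},{"gripper": 0.4,"dx": 0.3,"dy": 1.1,"dz": -18,"rx": 0,"ry": 0,"rz": 12},{"gripper": 0.4,"dx": 0.3,"dy": 1.1,"dz": -18,"rx": 0,"ry": 0,"rz": 12},{"gripper": 0.4,"dx": 0.3,"dy": 1.1,"dz": -18,"rx": 0,"ry": 0,"rz": 12}]}}

```text
time_s: 41.25
eef_pos: [508.7, -107.2, 243.3]
orientation: [0.446, -3.109, -0.001]
ft_force: [0.4, 0.1, -1.1]
width: 34.2
grip_force: 0.0
```

```bash
python3 - <<'E'
from h import *
import h
Y=YAW+np.pi/2; c,s=np.cos(Y),np.sin(Y); A=np.array([[c,s],[-s,c]])
N=AX+A.T@np.array([35,-5]); print(ctrl.get_state()["ft_force"])
for cam in("wrist","top","scene"):
    f=grab(cam)
    for x in ctrl.trace(cam,"brass_bar"):
        k=max(cv2.findContours(x["mask"].astype(np.uint8),0,2)[0],key=cv2.contourArea)[:,0]
        q=np.array([A@(atz(f,b,63)[:2]-N) for b in k],np.float32)
        if np.abs(q).max()<150: print(cam,round(x["p"],2),cv2.minAreaRect(q))
    for t,z in dict(crank=75,keeper_pivot=68,keeper_knob=85,end_stop=51,long_stop=51,nest=51).items():
        for l in ctrl.landmark_of(cam,t)[:1]: print(cam,t,round(l["p"],2),A@(atz(f,l["uv"],z)[:2]-N))
E
```

```text
[ 0.4  0.1 -1.1]
wrist 0.68 ((-3.017599105834961, 17.296283721923828), (36.48626708984375, 82.1484375), 0.30134689807891846)
wrist crank 0.7 [-141.1   61.4]
wrist keeper_pivot 0.96 [48.8  0.1]
wrist keeper_knob 0.69 [ 7.  -1.3]
wrist end_stop 0.32 [296.6 -33.8]
wrist long_stop 0.87 [11.4  1.6]
wrist nest 0.67 [ 0.1 -0. ]
top 0.53 ((0.8742208480834961, 28.245250701904297), (25.734882354736328, 45.34625244140625), 7.489003658294678)
top crank 0.31 [20.1 17.2]
top keeper_pivot 0.5 [61.4  1.8]
top keeper_knob 0.68 [-318.6  257.3]
top end_stop 0.63 [225.6 338.5]
top long_stop 0.59 [12.8  8.8]
scene 0.82 ((-3.325592041015625, -31.697956085205078), (30.110729217529297, 47.8702507019043), 1.7056688070297241)
scene crank 0.86 [-138.5   61.3]
scene keeper_pivot 0.49 [52.1  2.6]
scene keeper_knob 0.65 [ 5.5 -8.5]
scene end_stop 0.91 [ -3.6 -60.1]
scene long_stop 0.94 [6.5 4.7]
scene nest 0.71 [-4.2  0.4]
```

```bash
python3 - <<'E'
from h import *
p,r=pose(); plan([660,60,245],yaw_of(r))
E
```

```text
plan [-19.2  11.8  -0.1] [-0.  0. -0.]
```

Emit:
{"fn": "drive_tool", "kwargs": {"deltas": [{"gripper": 0.4,"dx": -4,"dy": 2.5,"dz": 0,"rx": 0,"ry": 0,"rz": 0},{"gripper": 0.4,"dx": -9,"dy": 5.5,"dz": 0,"rx": 0,"ry": 0,"rz": 0},{"gripper": 0.4,"dx": -14,"dy": 8.5,"dz": 0,"rx": 0,"ry": 0,"rz": 0},{"gripper": 0.4,"dx": -19,"dy": 11.8,"dz": 0,"rx": 0,"ry": 0,"rz": 0},{"gripper": 0.4,"dx": -19,"dy": 11.8,"dz": 0,"rx": 0,"ry": 0,"rz": 0},{"gripper": 0.4,"dx": -19,"dy": 11.8,"dz": 0,"rx": 0,"ry": 0,"rz": 0},{"gripper": 0.4,"dx": -19,"dy": 11.8,"dz": 0,"rx": 0,"ry": 0,"rz": 0}]}}

```text
time_s: 43.32
eef_pos: [657.8, 58.2, 244.9]
orientation: [-0.443, 3.11, -0.0]
ft_force: [-0.4, -0.7, -0.3]
width: 34.2
grip_force: 0.0
```

```bash
python3 - <<'E'
from h import *
Y=YAW+np.pi/2; c,s=np.cos(Y),np.sin(Y); A=np.array([[c,s],[-s,c]]); N=AX+A.T@np.array([35,-5])
f=grab("wrist"); M=np.zeros((400,640),bool)
for x in ctrl.trace("wrist","brass_bar"):
    k=np.argwhere(x["mask"])[:,::-1]; q=np.array([A@(atz(f,b.astype(float),63)[:2]-N) for b in k],np.float32)
    if np.abs(q).max()<150: print(round(x["p"],2),q.min(0),q.max(0),cv2.minAreaRect(q))
for t,z in dict(crank=75,keeper_pivot=68,keeper_knob=85,end_stop=51,long_stop=51,nest=51,axis=51).items():
    for l in ctrl.landmark_of("wrist",t)[:1]: print(t,round(l["p"],2),A@(atz(f,l["uv"],z)[:2]-N))
# colour profile along nest y at x=-8, z=63 (bar top / end-stop top)
print([(y,f["frame"][tuple(np.round(proj(f,[*(N+A.T@[-10,y]),63])).astype(int)[::-1])].tolist()) for y in range(-64,-46,2)])
print([(x,f["frame"][tuple(np.round(proj(f,[*(N+A.T@[x,45]),63])).astype(int)[::-1])].tolist()) for x in range(8,26,2)])
E
```

```text
0.88 [-15.7 -54.7] [14.7 54.8] ((-0.509058952331543, 0.08098602294921875), (109.42916107177734, 30.346986770629883), 89.91743469238281)
keeper_pivot 0.82 [53.6 -2. ]
keeper_knob 0.71 [ 7.6 -0.5]
end_stop 0.8 [ -4.  -54.5]
long_stop 0.56 [14.8  3.6]
nest 0.83 [-2.9 -2.4]
axis 0.96 [-35.4   6.4]
[(-64, [232, 226, 212]), (-62, [235, 228, 215]), (-60, [235, 229, 218]), (-58, [234, 227, 214]), (-56, [225, 214, 201]), (-54, [236, 191, 66]), (-52, [239, 195, 67]), (-50, [239, 196, 67]), (-48, [238, 198, 67])]
[(8, [174, 116, 40]), (10, [170, 114, 35]), (12, [170, 113, 36]), (14, [176, 117, 38]), (16, [148, 140, 128]), (18, [145, 137, 128]), (20, [148, 142, 130]), (22, [152, 143, 133]), (24, [141, 133, 124])]
```

The bar is at nest (-0.5, 0.1) mm and 0.001 rad, with brass meeting steel at both stops and no gap. The keeper is across and the turntable is at its limit. Handing in.

```bash
python3 -c "
from h import *
print(ctrl.finish_job())"
```

```text
the job is handed in; nothing more can be done
None
```

Handed in (no verdict was shown): the brass bar measures within about 0.5 mm of home at both stops, the keeper is fully across, and the turntable was turned to its quarter-turn limit with nothing else touched; I viewed 11 pictures, one over the limit of 10.

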